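# Pack up the paint case and lower its lid

### The job

Pack away the paint case at the end of the craft session: stand one of the spare pots from the newspaper upright, right down, in every empty hole of the case, leaving the pots already there in place, and lay the brush flat in the long compartment at the front. Then lower the lid gently, in control all the way, until it is fully shut, without letting it drop. Do not disturb the mug, the tape or the glue bottle.

Things in the scene. Friction and masses are not known exactly. Their poses are not given: they have to be found in the camera images.
- case: Fixed square plywood case base, 210 x 210 mm, walls 8 mm, rim at 34 mm. Origin: centre of its underside. +x to its rear, -x to its front (towards the robot), z up. Rear part: six round holes. Front part: brush compartment, a trough from x = -97 to -35 mm, 194 mm long along y, floor at height 24 mm. Lid hinge line: along y on the rear rim, at x = 105 mm, height 34 mm.
- hole0 (a point): Centre of the bottom of a round hole for one pot: hole 43 mm across and 20 mm deep, bottom 6 mm above the table, its mouth 8 mm below the case rim. In the case frame at x = 62, y = 64 mm. Axes as the case.
- hole1 (a point): Centre of the bottom of a round hole for one pot: hole 43 mm across and 20 mm deep, bottom 6 mm above the table, its mouth 8 mm below the case rim. In the case frame at x = 62, y = 0 mm. Axes as the case.
- hole2 (a point): Centre of the bottom of a round hole for one pot: hole 43 mm across and 20 mm deep, bottom 6 mm above the table, its mouth 8 mm below the case rim. In the case frame at x = 62, y = -64 mm. Axes as the case.
- hole3 (a point): Centre of the bottom of a round hole for one pot: hole 43 mm across and 20 mm deep, bottom 6 mm above the table, its mouth 8 mm below the case rim. In the case frame at x = -2, y = 64 mm. Axes as the case.
- hole4 (a point): Centre of the bottom of a round hole for one pot: hole 43 mm across and 20 mm deep, bottom 6 mm above the table, its mouth 8 mm below the case rim. In the case frame at x = -2, y = 0 mm. Axes as the case.
- hole5 (a point): Centre of the bottom of a round hole for one pot: hole 43 mm across and 20 mm deep, bottom 6 mm above the table, its mouth 8 mm below the case rim. In the case frame at x = -2, y = -64 mm. Axes as the case.
- lid (a joint): Lid angle (rad): 0 = shut flat on the base; open it rests leaning back against its stop at 1.95. Plain hinge: the 300 g lid balances near 1.3 rad, and below about 1.2 falls shut by its own weight if let go. The lid is a shell 210 x 210 mm, 40 mm deep; shut, it clears seated pots by 12 mm.
- lid_tongue (a point): Grip point of the pull tongue at the middle of the lid's free edge: tongue 24 mm wide (along hinge), 12 mm thick, standing out 34 mm from the lid's front face; the point is 19 mm out, 229 mm from the hinge line, at height 46 mm when shut. Lid open, it points up: pinch its two sides (24 mm) from above; held so, it pivots between the fingers as the lid comes down.
- case_pot0: A pot of paint that may already be standing in hole0 of the case at the start (None if absent, then that hole starts empty). Blue cylinder with white screw cap, 38 mm across, 50 mm tall, about 60 g. Origin: centre of its underside; z up through the cap.
- case_pot1: A pot of paint that may already be standing in hole1 of the case at the start (None if absent, then that hole starts empty). Blue cylinder with white screw cap, 38 mm across, 50 mm tall, about 60 g. Origin: centre of its underside; z up through the cap.
- case_pot2: A pot of paint that may already be standing in hole2 of the case at the start (None if absent, then that hole starts empty). Blue cylinder with white screw cap, 38 mm across, 50 mm tall, about 60 g. Origin: centre of its underside; z up through the cap.
- case_pot3: A pot of paint that may already be standing in hole3 of the case at the start (None if absent, then that hole starts empty). Blue cylinder with white screw cap, 38 mm across, 50 mm tall, about 60 g. Origin: centre of its underside; z up through the cap.
- case_pot4: A pot of paint that may already be standing in hole4 of the case at the start (None if absent, then that hole starts empty). Blue cylinder with white screw cap, 38 mm across, 50 mm tall, about 60 g. Origin: centre of its underside; z up through the cap.
- case_pot5: A pot of paint that may already be standing in hole5 of the case at the start (None if absent, then that hole starts empty). Blue cylinder with white screw cap, 38 mm across, 50 mm tall, about 60 g. Origin: centre of its underside; z up through the cap.
- spare0: A spare pot of paint standing on the newspaper (a thin sheet lying flat on the table) at the start; the same as the pots in the case: 38 mm across, 50 mm tall, about 60 g. Origin: centre of its underside; z up through the cap. There are five spares, more than there are empty holes.
- spare1: A spare pot of paint standing on the newspaper (a thin sheet lying flat on the table) at the start; the same as the pots in the case: 38 mm across, 50 mm tall, about 60 g. Origin: centre of its underside; z up through the cap. There are five spares, more than there are empty holes.
- spare2: A spare pot of paint standing on the newspaper (a thin sheet lying flat on the table) at the start; the same as the pots in the case: 38 mm across, 50 mm tall, about 60 g. Origin: centre of its underside; z up through the cap. There are five spares, more than there are empty holes.
- spare3: A spare pot of paint standing on the newspaper (a thin sheet lying flat on the table) at the start; the same as the pots in the case: 38 mm across, 50 mm tall, about 60 g. Origin: centre of its underside; z up through the cap. There are five spares, more than there are empty holes.
- spare4: A spare pot of paint standing on the newspaper (a thin sheet lying flat on the table) at the start; the same as the pots in the case: 38 mm across, 50 mm tall, about 60 g. Origin: centre of its underside; z up through the cap. There are five spares, more than there are empty holes.
- brush: Flat paint brush lying on the newspaper, 160 mm long, 11 mm thick, 35 g: wooden handle 14 mm wide from x = -80 to +25 mm, metal ferrule 22 mm wide from 25 to 51 mm, bristles to +80 mm. Origin: middle of its length, on its underside; x along the brush to the bristles, z up.
- mug: Bystander: white ceramic mug, 80 mm across, 90 mm tall, with a handle. Origin: centre of its underside.
- tape: Bystander: roll of masking tape lying flat, 90 mm across, 24 mm tall. Origin: centre of its underside.
- glue: Bystander: white glue bottle with red cap, 54 mm across, 130 mm tall. Origin: centre of its underside.
There are look-alikes about, which are no part of the job. What is shaped like the spare0 but black or yellow is not meant. What is shaped like the spare3 but yellow is not meant.

How it is judged (in metres and radians):
On the way, in this order (a step that is already met when the one before it is completed fails the run):
1. with the lid open, every hole of the case holds a pot and the brush lies in its compartment (distance between any of case_pot0, spare0, spare1, spare2, spare3, spare4 and hole0 below 0.008 m and distance between any of case_pot1, spare0, spare1, spare2, spare3, spare4 and hole1 below 0.008 m and distance between any of case_pot2, spare0, spare1, spare2, spare3, spare4 and hole2 below 0.008 m and distance between any of case_pot3, spare0, spare1, spare2, spare3, spare4 and hole3 below 0.008 m and distance between any of case_pot4, spare0, spare1, spare2, spare3, spare4 and hole4 below 0.008 m and distance between any of case_pot5, spare0, spare1, spare2, spare3, spare4 and hole5 below 0.008 m and z of brush in the frame of case between 0.018 and 0.032 m and x of brush in the frame of case between -0.094 and -0.038 m and y of brush in the frame of case between -0.035 and 0.035 m and value of joint lid above 0.6 rad), for 0.2 s.
2. the lid is down, fully shut (value of joint lid below 0.03 rad), for 0.2 s.
At the end, for the whole second after the job is handed in: Each of the six holes holds an upright pot (underside centre within 8 mm of the centre of the hole's bottom), the brush lies on the compartment floor (its middle within 28 mm across, 35 mm along and 8 mm in height of the compartment's centre), and the lid is shut (under 0.03 rad) and still (distance between any of case_pot0, spare0, spare1, spare2, spare3, spare4 and hole0 below 0.008 m and distance between any of case_pot1, spare0, spare1, spare2, spare3, spare4 and hole1 below 0.008 m and distance between any of case_pot2, spare0, spare1, spare2, spare3, spare4 and hole2 below 0.008 m and distance between any of case_pot3, spare0, spare1, spare2, spare3, spare4 and hole3 below 0.008 m and distance between any of case_pot4, spare0, spare1, spare2, spare3, spare4 and hole4 below 0.008 m and distance between any of case_pot5, spare0, spare1, spare2, spare3, spare4 and hole5 below 0.008 m and z of brush in the frame of case between 0.018 and 0.032 m and x of brush in the frame of case between -0.094 and -0.038 m and y of brush in the frame of case between -0.035 and 0.035 m and value of joint lid below 0.03 rad and velocity of joint lid below 0.05 rad/s); the robot touches nothing.
It fails at once if the lid is dropped or slammed (closing faster than 2 rad/s once below 1.3 rad) (value of joint lid below 1.3 rad and velocity of joint lid below -2 rad/s).
It fails at once if a pot that was already in the case is taken out or knocked out (moved more than 25 mm) (distance of any of case_pot0, case_pot1, case_pot2, case_pot3, case_pot4, case_pot5 from where it was at the start of the episode above 0.025 m).
It fails at once if the mug, tape or glue bottle is moved more than 40 mm or tipped over (distance of any of mug, tape, glue from where it was at the start of the episode above 0.04 m or angle between any of mug, tape, glue's own z axis and vertical above 0.5 rad).
Of case_pot0, case_pot1, case_pot2, case_pot3, case_pot4, case_pot5 only 2 to 3 are there at a start; the rules pass over those that are not, and their reading is None.
At some moment in a run one of spare0, spare1, spare2, spare3, spare4, brush may be knocked a few centimetres aside while the robot is not near it.
It also fails if it takes over 210 s, if anything falls off the work surface, if the arm or the gripper's body presses on something with over 40 N, if the wrist force passes 120 N, or if a joint passes its speed limit or range.

### The arm

A 6-joint arm with a two-finger parallel gripper is mounted at the origin on the work surface. World frame = base frame: x ahead of the robot, y to its left, z up, the work surface at z = 0. Lengths are in mm, angles in rad, forces in N, time in s.
With the tool pointing down it reaches from about 275 to 825 mm from the base axis. Payload 4.9 kg.
Tool frame: the origin (TCP) lies on the centre line of the jaws, within the pads' length; the fingertips stand 17 mm ahead of it and the grasp point (between the pads) lies 2 mm behind it; z points along the fingers, x is the direction in which the jaws open and shut, and the axes are right-handed (so a half turn about z gives the same grasp; the last joint's range is limited). The gripper opens to 85 mm and grips with 20 to 120 N. Pads are 22 mm wide; open, the fingers measure 114 mm over their backs; the gripper's body (76 mm by 85 mm) begins 54 mm behind the grasp point. The pads swing forward as they close: fully open they stand 13 mm farther back than shut.
Start: joints at [1.209, 0.326, -0.193, 1.052, 0, 1.437], TCP at [124.202, 535.81, 248.281] pointing down, gripper open.
Joint ranges: [-2.65, 2.65], [-0.97, 1.79], [-1.3, 1.35], [-1.93, 2.1], [-1.47, 1.37], [-3.14, 3.14]. Speed limits (rad/s): [2.57, 2.57, 3.14, 3.14, 3.14, 3.14].

### API

Orientations are given as a 3x3 rotation matrix whose columns are the frame's x, y, z axes.
In Python, from bench import sensors, snapshot, calibration, sign_off gives the robot as it stands.
- The arm moves only by the tool play_rows, never from a script. Its arguments are lists of equal length, an entry for each row: "xyz": the shift along the world's x, y, z in m, a list of three; "rotation": the turn, a rotation vector about the world's x, y, z in rad, a list of three; "fingers": the finger opening in m, from 0 to 0.0854. In form: {"xyz": [[x, y, z], ...], "rotation": [[rx, ry, rz], ...], "fingers": [fingers, ...]}. A call has 1 to 20 rows; each row shifts and turns the commanded pose from where the row before left it; what a row does not reach is not made up. A row lasts 1/8 s, in which the tool goes at most 62.5 mm and 10.7 degrees, less where a joint would pass 70% of its speed; a pose out of reach is approached as far as the arm can. A call with a gripper value outside its range is refused whole. The fingers move at their own pace and stop on an object; "newtons" is the grip in N (left out, the last holds). Time passes only in rows, so rows that do not move let the fingers close. It gives the time, the measured TCP pose, the force and the opening at its end, in the units of the state.
- sensors.read_state(): the state, without advancing time (a new reading comes with each control period).
- snapshot(name): name is "side" or "top"; returns (picture, depth): 480x640x3 uint8, red, green, blue; 480x640 float32, mm along the optical axis (not along the pixel's ray), 0 where there is no reading.
- calibration(name): a dict with "intrinsics" (3x3 intrinsics, pixels), "rvec" (rotation vector, rad) and "tvec" (3), from world to camera coordinates, as OpenCV has them. Camera axes: x right, y down, z forward; pixel columns grow to the right and rows downward; lengths in mm; the calibration is good to about 2 mm. A picture is of the moment at which its call begins. calibration takes no time and is no camera call.
- sign_off(): hands the job in, once; it reports no verdict.
The state is a dict: "t": time; "joints": joint angles; "joint_vel": joint speeds; "tau": joint torques, N m; "ee_pos": TCP position; "ee_rot": TCP orientation; "contact_force": force on the tool from outside, world axes, zero at the start; "ft_torque": the same for the moment, N m; "width": finger opening in mm.
Only numpy, scipy, OpenCV 4.12 (cv2) and the standard library are available. Lean on these libraries where they do the work, as an engineer would, in place of code of your own. Each camera call takes 0.05 s, during which the arm holds its last target.

## Working session

There is one attempt and no reset: what is moved stays moved. The work goes in short steps, Python scripts to look and compute and a tool call to move; the robot and the scene stay as the last step left them, time stands still between calls to the robot, and variables do not carry over. Pictures are saved under pics/ and viewed, and the job is handed in when it is done.

Besides the shell and the picture viewer there is one more tool, called after "Emit:" by a JSON object that holds its "fn" and its "kwargs". play_rows: Moves the arm, as the interface text tells. Its arguments: {"type":"object","properties":{"xyz":{"type":"array"},"rotation":{"type":"array"},"fingers":{"type":"array"},"newtons":{"type":"number"}},"required":["xyz","rotation","fingers"]}

```bash
ls; mkdir -p pics; cat > h.py <<'E'
import numpy as np, cv2
from bench import sensors, snapshot, calibration, sign_off
def cam(n):
    c=calibration(n); K=np.array(c['intrinsics'],float).reshape(3,3); R=cv2.Rodrigues(np.array(c['rvec'],float))[0]; t=np.array(c['tvec'],float).reshape(3); return K,R,t
def ray(n,u,v,z):
    K,R,t=cam(n); d=R.T@np.linalg.inv(K)@np.array([u,v,1.]); o=-R.T@t; s=(z-o[2])/d[2]; return o+s*d
def proj(n,p):
    K,R,t=cam(n); q=K@(R@np.array(p,float)+t); return q[:2]/q[2]
def cloud(n,D):
    K,R,t=cam(n); v,u=np.mgrid[:480,:640]; P=np.stack([u,v,np.ones_like(u)],-1)@np.linalg.inv(K).T*D[...,None]; return (P-t)@R
def save(n,f):
    I,D=snapshot(n); cv2.imwrite('pics/'+f+'.png',I[...,::-1]); np.savez('pics/'+f+'.npz',I=I,D=D); return I,D
def load(f):
    z=np.load('pics/'+f+'.npz'); return z['I'],z['D']
E
python3 - <<'E'
from h import *
save('top','t0'); save('side','s0')
for n in('top','side'):
    K,R,t=cam(n); print(n,K.round(1).tolist(),'pos',(-R.T@t).round(0),'fwd',R[2].round(2))
print(sensors.read_state())
E
```

```text
pics
top [[467.0, 0.0, 322.8], [0.0, 467.0, 233.8], [0.0, 0.0, 1.0]] pos [3.610e+02 1.000e+00 1.041e+03] fwd [ 0.2   0.02 -0.98]
side [[466.4, 0.0, 321.5], [0.0, 466.4, 239.5], [0.0, 0.0, 1.0]] pos [317. 889. 683.] fwd [ 0.25 -0.79 -0.56]
{'t': 0.1, 'joints': array([ 1.20878242e+00,  3.26877609e-01, -1.93451560e-01,  1.05200798e+00,
        9.88142491e-06,  1.43659957e+00]), 'joint_vel': array([ 0.00179778, -0.00224431,  0.0037405 ,  0.0011893 , -0.00131431,
       -0.00068651]), 'tau': array([ 8.79240292e-05, -4.44239151e+01,  2.63037390e+01,  7.87253579e-03,
       -1.27149528e-04,  6.55044786e-06]), 'ee_pos': array([124.03099947, 535.33916329, 247.58811766]), 'ee_rot': array([[ 2.25851198e-01,  9.74161654e-01, -5.54933899e-04],
       [ 9.74160617e-01, -2.25851777e-01, -1.43744948e-03],
       [-1.52564097e-03, -2.15945063e-04, -9.99998813e-01]]), 'contact_force': array([-0.07572703,  0.40903171,  0.16924228]), 'ft_torque': array([-0.00594246, -0.03562606, -0.02397869]), 'width': 85.5504385608532}
```

View pics/t0.png

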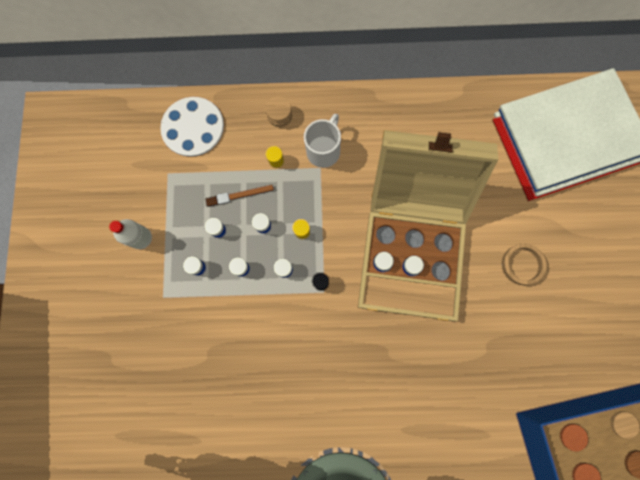

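View pics/s0.png

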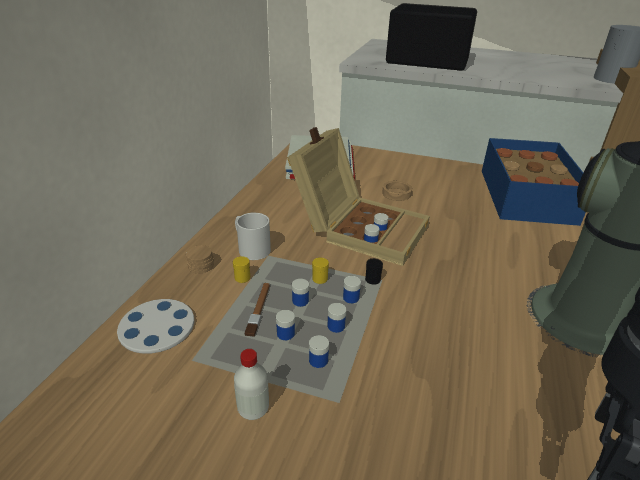

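The top view shows the newspaper with five white-capped blue pots at (194,266), (238,267), (283,268), (215,227) and (261,223). Look-alikes are yellow at (301,228) and (275,156), and black at (320,281). The brush lies at (240,195). In the case, pots stand in hole3 (384,261) and hole4 (414,265). Holes 0, 1, 2 and 5 are empty at (386,234), (415,238), (444,241) and (442,270).

```bash
cat >> h.py <<'E'
def caps(I,D=None,z=50):
    hsv=cv2.cvtColor(I,cv2.COLOR_RGB2HSV)
    m=((hsv[...,2]>185)&(hsv[...,1]<45)).astype(np.uint8)
    n,l,st,c=cv2.connectedComponentsWithStats(m)
    out=[]
    for i in range(1,n):
        x,y,w,h,a=st[i]
        if 100<a<500 and 8<w<32 and 8<h<32:
            out.append((c[i],a,w,h,ray('top',*c[i],z)))
    return out
E
python3 - <<'E'
from h import *
I,D=load('t0')
for c,a,w,h,p in caps(I): print(c.round(1),a,w,h,p.round(1))
P=cloud('top',D)
for u,v in [(194,266),(215,227),(384,261),(386,234),(415,238),(444,241),(442,270),(220,290),(410,295),(411,311),(240,195),(300,350),(442,137),(322,281),(301,228)]:
    print(u,v,P[v,u].round(1))
cv2.imwrite('pics/c0.png',cv2.resize(I[120:330,350:510,::-1],None,fx=3.2,fy=2.8,interpolation=cv2.INTER_CUBIC))
cv2.imwrite('pics/c1.png',cv2.resize(I[160:310,150:350,::-1],None,fx=4,fy=4,interpolation=cv2.INTER_CUBIC))
E
```

```text
[259.5 221.3] 226 16 17 [591.1 158.7  50. ]
[383.5 260.2] 234 18 17 [ 498.2 -107.1   50. ]
[237.2 265.3] 250 17 21 [495.6 206.4  50. ]
[191.1 264.6] 240 17 18 [499.8 306.1  50. ]
[413.7 264.3] 236 18 17 [ 487.7 -170.7   50. ]
[281.8 266.7] 242 17 18 [490.1 110.5  50. ]
194 266 [496.5 299.4  50.6]
215 227 [581.4 256.4  48.8]
384 261 [ 495.2 -107.    59.1]
386 234 [ 563.3 -120.2    7.5]
415 238 [ 552.5 -184.7    6.7]
444 241 [ 543.4 -248.2    9.3]
442 270 [ 478.8 -239.5    7.3]
220 290 [4.479e+02 2.545e+02 1.000e-01]
410 295 [ 424.7 -162.9   25.3]
411 311 [ 390.3 -161.2   36.4]
240 195 [663.8 210.3   9.7]
300 350 [314.   77.3   3.6]
442 137 [ 686.3 -198.2  258.5]
322 281 [457.3  25.2  49.4]
301 228 [574.1  68.4  47.3]
```

View pics/c0.png

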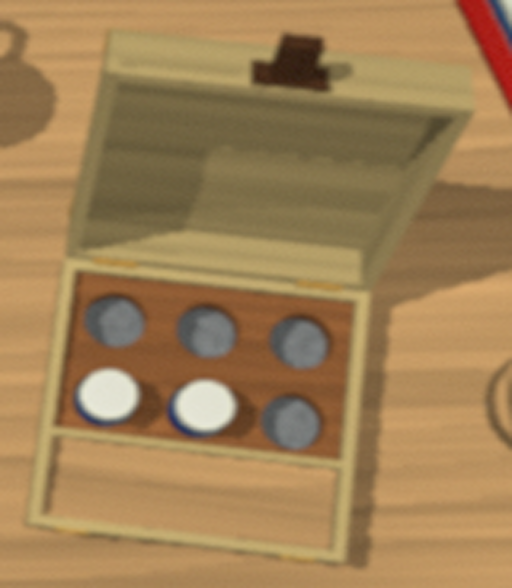

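View pics/c1.png

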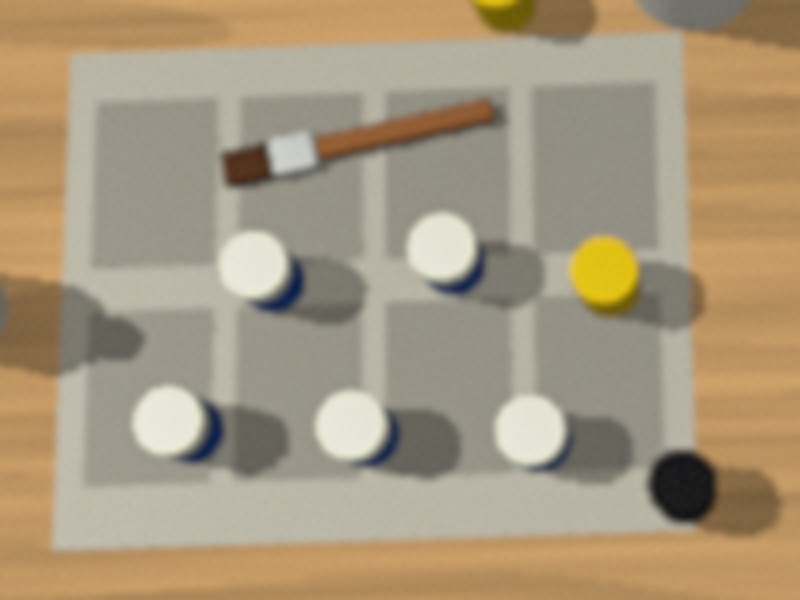

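```bash
python3 - <<'E'
from h import *
I,D=load('t0')
hsv=cv2.cvtColor(I,cv2.COLOR_RGB2HSV)
m=((hsv[...,1]<70)&(hsv[...,2]<165)).astype(np.uint8); m[:,:360]=0; m[:,460:]=0; m[:222]=0; m[290:]=0
n,l,st,c=cv2.connectedComponentsWithStats(m)
H={0:(62,64),1:(62,0),2:(62,-64),3:(-2,64),4:(-2,0),5:(-2,-64)}
obs={}
near={0:(386,234),1:(415,238),2:(444,241),5:(442,270)}
for i in range(1,n):
    if st[i][4]>80:
        p=ray('top',*c[i],26); print(c[i].round(1),st[i],p.round(1))
        k=min(near,key=lambda k:np.hypot(*(np.array(near[k])-c[i]))); obs[k]=p[:2]
q={k:v for k,v in obs.items()}
q3=ray('top',383.5,260.2,56)[:2]; q4=ray('top',413.7,264.3,56)[:2]; print('pots z56',q3,q4)
def fit(q):
    A=np.array([H[k] for k in q],float); B=np.array([q[k] for k in q]);
    a=A-A.mean(0); b=B-B.mean(0); th=np.arctan2((a[:,0]*b[:,1]-a[:,1]*b[:,0]).sum(),(a*b).sum())
    R=np.array([[np.cos(th),-np.sin(th)],[np.sin(th),np.cos(th)]]); t=B.mean(0)-R@A.mean(0)
    return th,R,t,B-A@R.T-t
th,R,t,e=fit(q); print('holes only',th,t,e.round(1))
q2=dict(q); q2[3]=q3; q2[4]=q4
th,R,t,e=fit(q2); print('all',th,t,e.round(1))
for c in [(-105,105),(-105,-105),(105,105),(105,-105)]:
    w=R@np.array(c)+t; print(c,w.round(1),proj('top',[*w,34]).round(1), proj('side',[*w,34]).round(1))
E
python3 - <<'E'
from h import *
I,D=load('s0')
cv2.imwrite('pics/c2.png',cv2.resize(I[120:270,280:440,::-1],None,fx=4,fy=4,interpolation=cv2.INTER_CUBIC))
E
```

```text
[385.4 234.5] [377 226  18  18 249] [ 558.6 -116.6   26. ]
[414.2 238.3] [406 230  18  18 245] [ 548.2 -179.4   26. ]
[443. 242.] [435 234  17  17 240] [ 538.2 -241.8   26. ]
[440.5 270.6] [432 262  18  18 259] [ 475.5 -231.7   26. ]
pots z56 [ 497.3718666  -106.37154275] [ 486.92702483 -169.563192  ]
holes only -0.16162999541093584 [ 487.32719372 -169.19796061] [[-0.2 -0.6]
 [-0.3 -0.2]
 [-0.   0.5]
 [ 0.5  0.3]]
all -0.1656620040506967 [ 487.89573851 -169.30334388] [[-1.  -0.2]
 [-0.8  0.2]
 [-0.3  0.8]
 [ 0.2  0.4]
 [ 0.9 -0.5]
 [ 1.  -0.6]]
(-105, 105) [401.6 -48.4] [357.4 307. ] [403.7 254.1]
(-105, -105) [ 367.  -255.6] [456.4 321.1] [429.3 215.5]
(105, 105) [608.8 -83.1] [369.5 212. ] [326.3 230.6]
(105, -105) [ 574.1 -290.2] [464.8 224.6] [359.3 196.9]
```

View pics/c2.png

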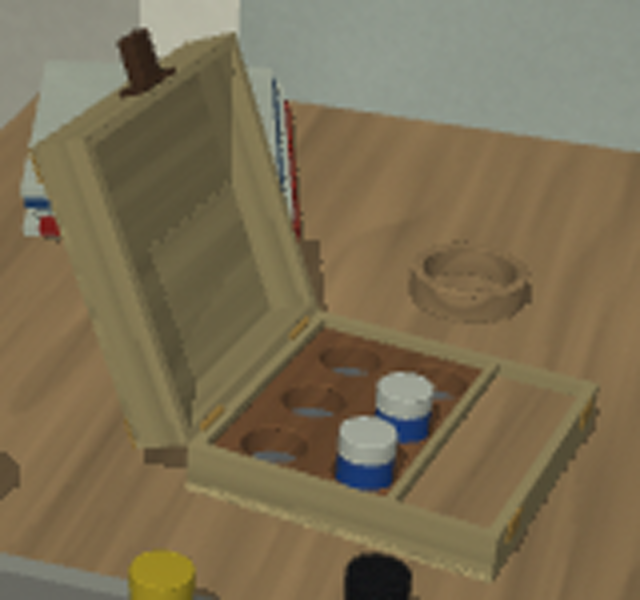

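```bash
python3 - <<'E'
from h import *
I,D=load('t0')
H={0:(62,64),1:(62,0),2:(62,-64),5:(-2,-64)}
px={0:(385.4,234.5),1:(414.2,238.3),2:(443,242),5:(440.5,270.6)}
A=np.array([H[k] for k in H],float);B=np.array([ray('top',*px[k],16)[:2] for k in H])
a=A-A.mean(0); b=B-B.mean(0); th=np.arctan2((a[:,0]*b[:,1]-a[:,1]*b[:,0]).sum(),(a*b).sum())
R=np.array([[np.cos(th),-np.sin(th)],[np.sin(th),np.cos(th)]]); t=B.mean(0)-R@A.mean(0)
print(th,t,(B-A@R.T-t).round(1).tolist())
for c in [(-105,105),(-105,-105),(105,105),(105,-105)]:
    w=R@np.array(c)+t; print(c,w.round(1),proj('top',[*w,34]).round(1), proj('side',[*w,34]).round(1))
for k,h in enumerate([(62,64),(62,0),(62,-64),(-2,64),(-2,0),(-2,-64)]): print(k,(R@np.array(h)+t).round(1))
print('trough',(R@np.array([-66,0])+t).round(1))
# side hole mouths check etc
# pots: mask of white incl all sizes
hsv=cv2.cvtColor(I,cv2.COLOR_RGB2HSV)
m=((hsv[...,2]>195)&(hsv[...,1]<40)).astype(np.uint8)
n,l,st,c=cv2.connectedComponentsWithStats(m)
for i in range(1,n):
    if 150<st[i][4]<600: print(c[i].round(1),st[i],ray('top',*c[i],50).round(1))
# brush
mb=((hsv[...,0]<14)&(hsv[...,1]>120)).astype(np.uint8); mb[:180]=0; mb[215:]=0; mb[:,:190]=0; mb[:,290:]=0
ys,xs=np.nonzero(mb); print(len(xs),xs.min(),xs.max())
(cx,cy),(w,h),ang=cv2.minAreaRect(np.stack([xs,ys],1).astype(np.float32)); bx=cv2.boxPoints(((cx,cy),(w,h),ang)); print(cx,cy,w,h,ang,[ray('top',*p,11).round(1).tolist() for p in bx], ray('top',cx,cy,11))
E
```

```text
-0.16120755314233134 [ 489.00420299 -171.13642264] [[0.1, 0.1], [-0.1, -0.1], [0.1, 0.1], [-0.1, -0.1]]
(-105, 105) [402.2 -50.6] [358.4 306.7] [403.6 253.5]
(-105, -105) [ 368.5 -257.9] [457.5 320.4] [428.9 214.9]
(105, 105) [609.5 -84.4] [370.  211.7] [326.2 230.3]
(105, -105) [ 575.8 -291.6] [465.4 223.9] [358.9 196.6]
0 [ 560.5 -117.9]
1 [ 550.2 -181.1]
2 [ 539.9 -244.3]
3 [ 497.3 -107.6]
4 [ 487.  -170.8]
5 [ 476.8 -234. ]
trough [ 423.9 -160.5]
[259.5 221.2] [252 213  16  17 213] [591.3 158.7  50. ]
[212.1 225.5] [204 218  17  16 224] [584.6 262.5  50. ]
[383.5 260.3] [375 252  17  17 221] [ 498. -107.   50.]
[191.1 264.7] [183 257  17  17 226] [499.5 306.   50. ]
[413.8 264.3] [406 256  17  17 224] [ 487.7 -170.8   50. ]
[237.  265.6] [229 258  17  17 229] [495.  206.8  50. ]
[281.7 266.9] [274 259  17  17 227] [489.6 110.7  50. ]
268 207 272
239.2088165283203 194.29629516601562 6.599912643432617 67.17488098144531 76.39945983886719 [[656.3, 288.9, 11.0], [689.5, 138.4, 11.0], [674.0, 134.8, 11.0], [641.0, 284.9, 11.0]] [665.1637972  211.86834445  11.        ]
```

Emit:
{"fn": "play_rows", "kwargs": {"xyz": [[0.0365,-0.0425,-0.0098],[0.0365,-0.0425,-0.0098],[0.0365,-0.0425,-0.0098],[0.0365,-0.0425,-0.0098],[0.0365,-0.0425,-0.0098],[0.0365,-0.0425,-0.0098],[0.0365,-0.0425,-0.0098],[0.0365,-0.0425,-0.0098],[0.0365,-0.0425,-0.0098],[0.0365,-0.0425,-0.0098],[0,0,-0.03],[0,0,0]], "rotation": [[0,0,0.0067],[0,0,0.0067],[0,0,0.0067],[0,0,0.0067],[0,0,0.0067],[0,0,0.0067],[0,0,0.0067],[0,0,0.0067],[0,0,0.0067],[0,0,0.0067],[0,0,0],[0,0,0]], "fingers": [0.062,0.062,0.062,0.062,0.062,0.062,0.062,0.062,0.062,0.062,0.062,0.062], "newtons": 30}}

```text
t: 1.6
ee_pos: [487.1, 110.0, 118.2]
ee_rot: [[0.162, 0.987, -0.006], [0.987, -0.162, -0.0], [-0.001, -0.006, -1.0]]
contact_force: [-0.6, -0.1, 0.8]
width: 61.7
```

Emit:
{"fn": "play_rows", "kwargs": {"xyz": [[0,0,0],[0,0,-0.02],[0,0,-0.02],[0,0,-0.02],[0,0,-0.012],[0,0,0]], "rotation": [[0,0,0],[0,0,0],[0,0,0],[0,0,0],[0,0,0],[0,0,0]], "fingers": [0.062,0.062,0.062,0.062,0.062,0.062]}}

```text
t: 2.35
ee_pos: [488.9, 111.3, 48.4]
ee_rot: [[0.159, 0.987, -0.0], [0.987, -0.159, -0.0], [-0.0, -0.0, -1.0]]
contact_force: [-0.1, -0.3, 0.1]
width: 61.6
```

```bash
python3 - <<'E'
from h import *
I,D=save('side','s1')
s=sensors.read_state(); print(s['ee_pos'].round(1),s['width'])
u,v=proj('side',s['ee_pos']).astype(int); cv2.imwrite('pics/s1c.png',cv2.resize(I[v-90:v+60,u-90:u+90,::-1],None,fx=4,fy=4)); print(u,v)
E
```

```text
[489.4 111.2  48.8] 62.10097696000844
351 280
```

View pics/s1c.png

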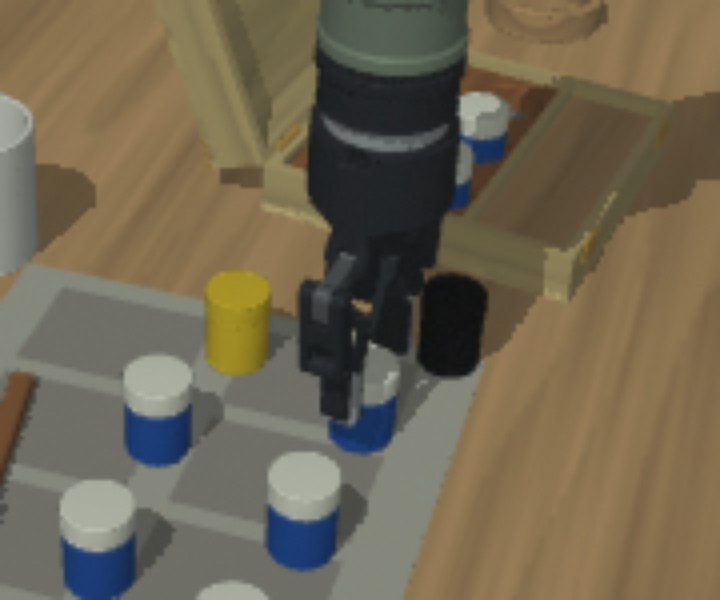

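Emit:
{"fn": "play_rows", "kwargs": {"xyz": [[0,0,0],[0,0,0],[0,0,0],[0,0,0],[0,0,0.02],[0,0,0.03],[0,0,0.03],[0,0,0.022],[0,0,0]], "rotation": [[0,0,0],[0,0,0],[0,0,0],[0,0,0],[0,0,0],[0,0,0],[0,0,0],[0,0,0],[0,0,0]], "fingers": [0.03,0.03,0.03,0.03,0.03,0.03,0.03,0.03,0.03], "newtons": 30}}

```text
t: 3.52
ee_pos: [490.6, 110.9, 151.9]
ee_rot: [[0.16, 0.987, 0.004], [0.987, -0.16, 0.0], [0.001, 0.004, -1.0]]
contact_force: [0.6, 0.5, -1.5]
width: 37.0
```

Emit:
{"fn": "play_rows", "kwargs": {"xyz": [[0.00725,-0.0507,0],[0.00725,-0.0507,0],[0.00725,-0.0507,0],[0.00725,-0.0507,0],[0.00725,-0.0507,0],[0.00725,-0.0507,0],[0.0072,-0.0509,0],[0,0,-0.03],[0,0,-0.02],[0,0,0],[0,0,0]], "rotation": [[0,0,0],[0,0,0],[0,0,0],[0,0,0],[0,0,0],[0,0,0],[0,0,0],[0,0,0],[0,0,0],[0,0,0],[0,0,0]], "fingers": [0.03,0.03,0.03,0.03,0.03,0.03,0.03,0.03,0.03,0.03,0.03]}}

```text
t: 4.9
ee_pos: [539.9, -244.2, 100.2]
ee_rot: [[0.16, 0.987, -0.0], [0.987, -0.16, 0.0], [0.0, -0.0, -1.0]]
contact_force: [-0.5, -0.6, -0.7]
width: 36.6
```

```bash
python3 - <<'E'
from h import *
I,D=save('side','s2'); J,_=save('top','t2')
s=sensors.read_state(); print(s['ee_pos'].round(1),s['width'])
u,v=proj('side',s['ee_pos']).astype(int); cv2.imwrite('pics/s2c.png',cv2.resize(I[v-60:v+80,u-90:u+90,::-1],None,fx=4,fy=4)); print(u,v)
cv2.imwrite('pics/t2c.png',cv2.resize(J[180:330,350:510,::-1],None,fx=4,fy=4)); print(proj('top',s['ee_pos']))
# blue pot body in side
hsv=cv2.cvtColor(I,cv2.COLOR_RGB2HSV); m=((hsv[...,0]>105)&(hsv[...,0]<125)&(hsv[...,1]>120)).astype(np.uint8)
n,l,st,c=cv2.connectedComponentsWithStats(m)
for i in range(1,n):
    if st[i][4]>40: print(st[i],c[i].round(1))
E
```

```text
[ 540.5 -244.4  101.1] 36.7519247351868
368 184
[452.61074956 234.29535398]
[ 482  138   73   84 3042] [515.2 184.7]
[363 193  13  11 113] [368.6 198.4]
[374 223  13   8  46] [381.7 226.6]
[364 235  14   7  77] [370.4 238.4]
[292 292  17  15 182] [299.7 299.1]
[328 317  17  16 195] [335.8 324.9]
[277 325  18  15 207] [285.3 332.5]
[309 351  20  17 225] [318.  359.8]
```

View pics/s2c.png

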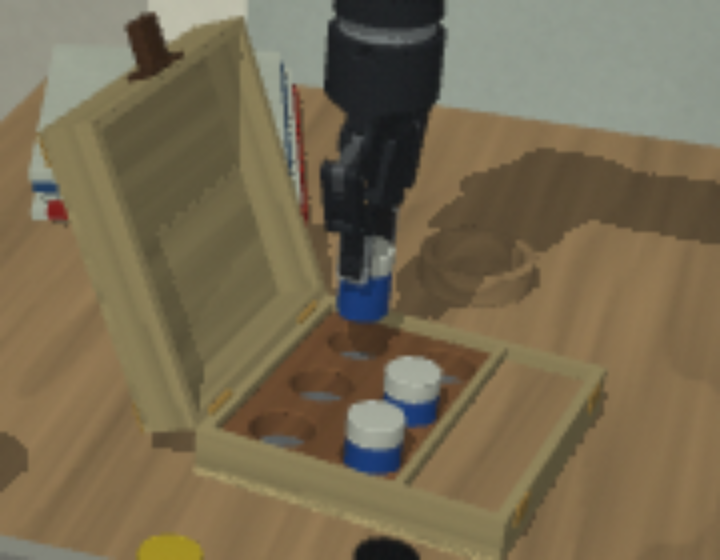

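View pics/t2c.png

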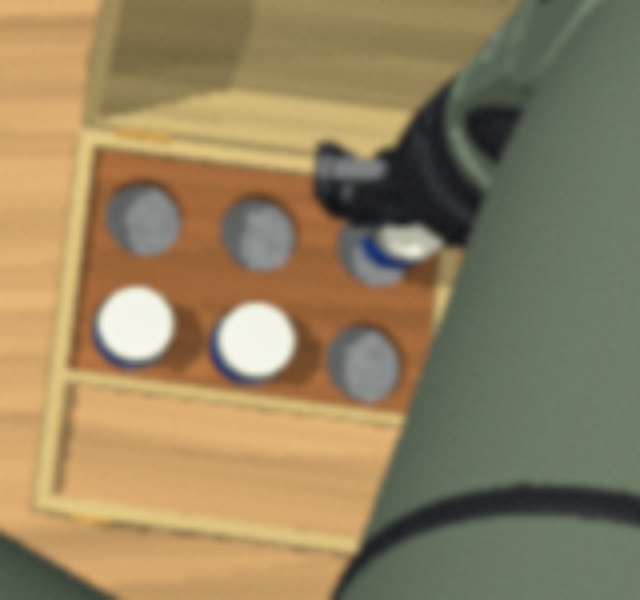

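```bash
python3 - <<'E'
from h import *
for z in (54,62,67,81): print(z,proj('side',[540.5,-244.4,z]).round(1),proj('side',[545.5,-244.4,z]).round(1))
# calibration of side: existing seated pots blue centre, hole3/4 at z~34-... 
for x,y in [(497.3,-107.6),(487,-170.8)]: print(proj('side',[x,y,26]).round(1),proj('side',[x,y,33]).round(1),proj('side',[x,y,56]).round(1))
I,_=load('s2')
hsv=cv2.cvtColor(I,cv2.COLOR_RGB2HSV); m=((hsv[...,2]>150)&(hsv[...,1]<40)).astype(np.uint8)
n,l,st,c=cv2.connectedComponentsWithStats(m)
for i in range(1,n):
    if 60<st[i][4]<500: print(st[i],c[i].round(1))
E
```

```text
54 [367.4 200. ] [365.7 199.7]
62 [367.6 197.5] [365.9 197.2]
67 [367.8 195.9] [366.  195.6]
81 [368.2 191.4] [366.4 191.1]
[370.4 236.6] [370.6 234.3] [371.4 226.7]
[379.6 225.1] [379.8 222.9] [380.6 215.5]
[471  36  42  15 283] [486.2  44.5]
[471  51  29   6  89] [484.9  53.7]
[288 134  24  22 279] [297.9 142. ]
[375 213  13  12 109] [380.4 218. ]
[365 224  14  12 120] [371.1 229.4]
[292 279  17  15 189] [299.3 285.4]
[328 303  18  17 224] [336.2 310.3]
[276 310  19  18 239] [284.2 317.7]
[309 335  20  20 285] [318.1 344.1]
```

```bash
python3 - <<'E'
from h import *
I,D=load('s2')
P=cloud('side',D)
f=I.astype(float); b=f[...,2]-np.maximum(f[...,0],f[...,1])
for y in list(range(192,206)): print(y,b[y,358:382].astype(int))
for y in list(range(233,244)): print(y,b[y,360:382].astype(int))
E
```

```text
192 [-40 -39 -40 -60 -12   2   1   1   3   1   1   0  -3 -10  -9 -11 -10  12
 -58 -39 -39 -39 -38 -39]
193 [-41 -39 -41 -62 -28  -2  -1   0   1   1   0   0  20  16  21  31  38  32
 -59 -39 -39 -39 -40 -38]
194 [-42 -39 -42 -63 -33  31  26   9  -1   0   0  11  42  42  50  50  40  17
 -58 -39 -39 -39 -39 -39]
195 [-41 -40 -43 -64 -31  45  37  38  39  30  30  40  42  46  52  49  43  16
 -59 -39 -39 -39 -39 -40]
196 [-42 -41 -43 -43  -6  48  39  40  42  42  44  43  44  54  52  49  42  14
 -59 -38 -38 -38 -39 -39]
197 [-41 -44 -45 -42   0  49  53  55  56  57  43  44  44  55  51  49  39  -5
 -58 -59 -39 -40 -39 -40]
198 [-44 -52 -52 -51  22  50  53  56  56  57  58  56  54  54  50  46  40  -9
 -58 -60 -39 -39 -40 -40]
199 [-51 -52 -51 -51  24  49  54  56  57  58  57  57  55  54  49  46  36 -33
 -59 -41 -39 -39 -40 -40]
200 [-52 -52 -38 -44  24  51  54  56  58  57  58  57  55  53  49  45  35 -34
 -58 -39 -39 -40 -40 -40]
201 [-51 -38 -31 -47   4  52  55  57  58  57  57  56  55  52  48  44  35 -29
 -40 -38 -39 -40 -39 -40]
202 [-37 -32 -35 -57 -27  56  55  57  58  57  57  55  54  52  48  43  
[... 686 characters left out ...]
3  18  31  41  35
   3 -42 -42 -61]
237 [-56 -56 -45 -33  27  49  53  55  56  56  57  55  54  54  51  50  46  40
 -18 -38 -60 -55]
238 [-58 -58 -56 -32  43  51  54  56  56  58  58  56  56  56  54  49  45  38
 -19 -47 -58 -51]
239 [-56 -55 -58 -42  46  51  53  56  56  58  58  58  57  56  53  50  46  39
 -19 -49 -53 -52]
240 [-52 -51 -52 -52 -22  34  53  57  56  57  59  57  55  55  53  49  45  36
 -42 -53 -52 -52]
241 [-49 -51 -52 -51 -50 -48 -13  33  57  57  58  56  55  54  52  47  43  -3
 -55 -52 -52 -38]
242 [-49 -50 -50 -50 -49 -50 -50 -48 -46 -12  15  13  16  14   8 -57 -58 -58
 -52 -52 -43 -33]
243 [-49 -50 -48 -49 -50 -49 -50 -50 -50 -49 -48 -49 -52 -52 -58 -63 -61 -51
 -52 -47 -32 -34]
```

Emit:
{"fn": "play_rows", "kwargs": {"xyz": [[0.001,0,-0.015],[0,0,-0.01],[0,0,-0.006],[0,0,-0.005],[0,0,0]], "rotation": [[0,0,0],[0,0,0],[0,0,0],[0,0,0],[0,0,0]], "fingers": [0.03,0.03,0.03,0.03,0.03]}}

```text
t: 5.62
ee_pos: [540.6, -244.1, 63.8]
ee_rot: [[0.16, 0.987, -0.001], [0.987, -0.16, 0.0], [0.0, -0.001, -1.0]]
contact_force: [0.2, 0.2, -0.5]
width: 36.9
```

No contact with the pot already 11 mm into the hole. I lower it the rest of the way, release slightly and rise.

Emit:
{"fn": "play_rows", "kwargs": {"xyz": [[0,0,-0.004],[0,0,-0.003],[0,0,-0.0025],[0,0,0]], "rotation": [[0,0,0],[0,0,0],[0,0,0],[0,0,0]], "fingers": [0.03,0.03,0.03,0.03]}}

```text
t: 6.12
ee_pos: [541.0, -244.3, 55.3]
ee_rot: [[0.16, 0.987, 0.0], [0.987, -0.16, -0.0], [-0.0, 0.0, -1.0]]
contact_force: [-0.5, 0.9, 4.3]
width: 36.6
```

Emit:
{"fn": "play_rows", "kwargs": {"xyz": [[0,0,0],[0,0,0],[0,0,0.015],[0,0,0.03],[0,0,0.05],[-0.00575,0.0564,0],[-0.00575,0.0564,0],[-0.00575,0.0564,0],[-0.00575,0.0564,0],[-0.00575,0.0564,0],[-0.00575,0.0564,0],[-0.00575,0.0564,0],[-0.00575,0.0563,0],[0,0,-0.03],[0,0,0]], "rotation": [[0,0,0],[0,0,0],[0,0,0],[0,0,0],[0,0,0],[0,0,0],[0,0,0],[0,0,0],[0,0,0],[0,0,0],[0,0,0],[0,0,0],[0,0,0],[0,0,0],[0,0,0]], "fingers": [0.047,0.047,0.047,0.047,0.047,0.062,0.062,0.062,0.062,0.062,0.062,0.062,0.062,0.062,0.062]}}

```text
t: 8.0
ee_pos: [493.2, 207.1, 119.0]
ee_rot: [[0.159, 0.987, -0.003], [0.987, -0.159, -0.001], [-0.001, -0.003, -1.0]]
contact_force: [0.0, -1.2, -0.2]
width: 62.2
```

```bash
cat >> h.py <<'E'
def pots(I):
    hsv=cv2.cvtColor(I,cv2.COLOR_RGB2HSV)
    m=((hsv[...,2]>195)&(hsv[...,1]<40)).astype(np.uint8)
    n,l,st,c=cv2.connectedComponentsWithStats(m)
    for i in range(1,n):
        if 100<st[i][4]<600 and st[i][2]<28:
            z=56 if c[i][0]>355 else 50
            print(c[i].round(1),st[i][2:],ray('top',*c[i],z).round(1))
E
python3 - <<'E'
from h import *
I,D=save('top','t3'); save('side','s3'); pots(I); print(sensors.read_state()['ee_pos'])
E
```

```text
[447.4 238.6] [ 18  18 239] [ 540.  -244.5   56. ]
[280.3 254. ] [  6  34 180] [517.6 113.6  50. ]
[318.7 254.4] [  7  23 143] [514.5  31.   50. ]
[383.9 259.8] [ 18  17 222] [ 498.1 -107.2   56. ]
[414.3 262.8] [ 18  15 190] [ 490. -171.   56.]
[495.02104097 206.48677882 120.57987452]
```

View pics/t3.png

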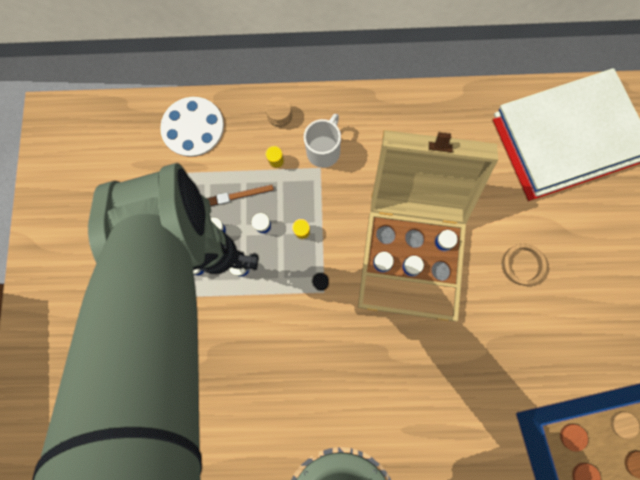

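The first pot is seated in hole2, with its cap at (447,239). The other pots have not moved. Next I pick the second pot, at (237,266).

Emit:
{"fn": "play_rows", "kwargs": {"xyz": [[0,0,-0.025],[0,0,-0.025],[0,0,-0.0217],[0,0,0],[0,0,0],[0,0,0],[0,0,0],[0,0,0],[0,0,0.03],[0,0,0.04],[0,0,0.032],[0,0,0]], "rotation": [[0,0,0],[0,0,0],[0,0,0],[0,0,0],[0,0,0],[0,0,0],[0,0,0],[0,0,0],[0,0,0],[0,0,0],[0,0,0],[0,0,0]], "fingers": [0.062,0.062,0.062,0.062,0.03,0.03,0.03,0.03,0.03,0.03,0.03,0.03]}}

```text
t: 9.6
ee_pos: [497.0, 207.5, 153.2]
ee_rot: [[0.16, 0.987, 0.006], [0.987, -0.16, 0.002], [0.003, 0.006, -1.0]]
contact_force: [0.3, -0.9, -1.4]
width: 36.9
```

Emit:
{"fn": "play_rows", "kwargs": {"xyz": [[0.007,-0.0485,0],[0.007,-0.0485,0],[0.007,-0.0485,0],[0.007,-0.0485,0],[0.007,-0.0485,0],[0.007,-0.0485,0],[0.007,-0.0485,0],[0.007,-0.0485,0],[0,0,-0.03],[0,0,-0.03],[0,0,0],[0,0,0]], "rotation": [[0,0,0],[0,0,0],[0,0,0],[0,0,0],[0,0,0],[0,0,0],[0,0,0],[0,0,0],[0,0,0],[0,0,0],[0,0,0],[0,0,0]], "fingers": [0.03,0.03,0.03,0.03,0.03,0.03,0.03,0.03,0.03,0.03,0.03,0.03]}}

```text
t: 11.1
ee_pos: [551.1, -181.1, 90.4]
ee_rot: [[0.16, 0.987, 0.0], [0.987, -0.16, 0.0], [0.0, 0.0, -1.0]]
contact_force: [0.6, 0.8, -0.4]
width: 36.6
```

```bash
cat >> h.py <<'E'
def held(f):
    I,D=save('side',f); s=sensors.read_state(); p=s['ee_pos']; print(p.round(1),s['width'].round(1))
    b=I[...,2].astype(float)-np.maximum(I[...,0],I[...,1]).astype(float)
    for dz in (-42,-38,-34):
        u,v=proj('side',p+[0,0,dz]); y=int(round(v))
        # silhouettes front row shift: nearer surface appears lower; use rows around
        r=b[y,int(u)-16:int(u)+17]; x=np.arange(int(u)-16,int(u)+17)
        good=np.nonzero(r>0)[0]
        if len(good)==0: print('none');continue
        a,c=good[0],good[-1]
        L=x[a]-r[a]/(r[a]-r[a-1]); Rr=x[c]+r[c]/(r[c]-r[c+1])
        print(dz,'exp',u.round(2),'obs',round((L+Rr)/2,2),'w',round(Rr-L,1))
    u,v=proj('side',p).astype(int); cv2.imwrite('pics/'+f+'c.png',cv2.resize(I[v-60:v+80,u-90:u+90,::-1],None,fx=4,fy=4))
E
python3 - <<'E'
from h import *
held('s4')
E
```

```text
Traceback (most recent call last):
  File "h.py", line 34, in held
    I,D=save('side',f); s=sensors.read_state(); p=s['ee_pos']; print(p.round(1),s['width'].round(1))
                                                                                ^^^^^^^^^^^^^^^^
AttributeError: 'float' object has no attribute 'round'
```

```bash
sed -i "s/s\['width'\].round(1)/round(s['width'],1)/" h.py; python3 - <<'E'
from h import *
held('s4')
E
```

```text
[ 551.8 -181.4   91.3] 36.7Traceback (most recent call last):
  File "<stdin>", line 2, in <module>
  File "h.py", line 43, in held
    L=x[a]-r[a]/(r[a]-r[a-1]); Rr=x[c]+r[c]/(r[c]-r[c+1])
                                                  ~^^^^^
IndexError: index 33 is out of bounds for axis 0 with size 33
```

```bash
sed -i "s/-16:int(u)+17/-11:int(u)+12/; s/int(u)-16,int(u)+17/int(u)-11,int(u)+12/" h.py; python3 - <<'E'
from h import *
held('s5')
E
```

```text
[ 551.9 -181.4   91.4] 36.7Traceback (most recent call last):
  File "<stdin>", line 2, in <module>
  File "h.py", line 43, in held
    L=x[a]-r[a]/(r[a]-r[a-1]); Rr=x[c]+r[c]/(r[c]-r[c+1])
                                                  ~^^^^^
IndexError: index 23 is out of bounds for axis 0 with size 23
```

```bash
python3 - <<'E'
from h import *
I,D=load('s5'); p=np.array([551.5,-181.3,91])
u,v=proj('side',p).astype(int); cv2.imwrite('pics/s5c.png',cv2.resize(I[v-60:v+80,u-90:u+90,::-1],None,fx=4,fy=4))
b=I[...,2].astype(float)-np.maximum(I[...,0],I[...,1]).astype(float)
for dz in (-44,-40,-36,-32): 
    u,v=proj('side',p+[0,0,dz]); y=int(round(v)); print(dz,u,y,int(u)-11,b[y,int(u)-11:int(u)+14].astype(int))
E
```

```text
-44 357.7466281210868 212 346 [-51 -51 -41 -32 -32 -55  24  50  53  56  57  59  58  57  55  54  51  46
  44  36  44  43  43  44  41]
-40 357.84647934254525 211 346 [-48 -50 -50 -41 -32 -30  23  50  52  56  56  57  57  56  55  53  52  48
  42  37  42  42  43  43  43]
-36 357.94668379432926 210 346 [-41 -47 -51 -50 -41 -30  10  49  53  56  56  56  44  44  56  55  51  49
  44  36  43  44  44  43  42]
-32 358.0472433541237 208 347 [-41 -42 -48 -51 -50   0  35  36  38  38  29  29  40  45  55  54  50  45
  40  38  40  39  38  40  40]
```

View pics/s5c.png

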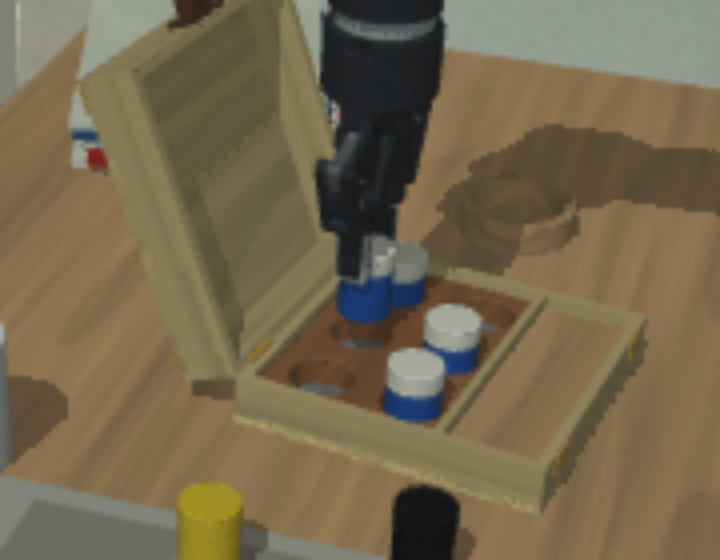

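Emit:
{"fn": "play_rows", "kwargs": {"xyz": [[0,0,-0.012],[0,0,-0.008],[0,0,-0.006],[0,0,0],[0,0,-0.004],[0,0,-0.003],[0,0,-0.0025],[0,0,0]], "rotation": [[0,0,0],[0,0,0],[0,0,0],[0,0,0],[0,0,0],[0,0,0],[0,0,0],[0,0,0]], "fingers": [0.03,0.03,0.03,0.03,0.03,0.03,0.03,0.03]}}

```text
t: 12.25
ee_pos: [551.1, -181.2, 55.8]
ee_rot: [[0.16, 0.987, 0.001], [0.987, -0.16, -0.0], [-0.0, 0.001, -1.0]]
contact_force: [-2.8, 1.7, 7.8]
width: 36.9
```

Emit:
{"fn": "play_rows", "kwargs": {"xyz": [[0,0,0],[0,0,0],[0,0,0.015],[0,0,0.03],[0,0,0.05],[0,0.0486,0],[0,0.0486,0],[0,0.0486,0],[0.005,0.0485,0],[0.01,0.0485,0],[0.0125,0.0485,0],[0.013,0.0485,0],[0,0,-0.03],[0,0,0]], "rotation": [[0,0,0],[0,0,0],[0,0,0],[0,0,0],[0,0,0],[0,0,0],[0,0,0],[0,0,0],[0,0,0],[0,0,0],[0,0,0],[0,0,0],[0,0,0],[0,0,0]], "fingers": [0.047,0.047,0.047,0.047,0.047,0.062,0.062,0.062,0.062,0.062,0.062,0.062,0.062,0.062]}}

```text
t: 14.0
ee_pos: [589.6, 159.0, 118.2]
ee_rot: [[0.159, 0.987, -0.004], [0.987, -0.159, -0.001], [-0.001, -0.004, -1.0]]
contact_force: [0.1, 0.7, -0.0]
width: 61.9
```

```bash
python3 - <<'E'
from h import *
I,D=save('top','t6'); J,_=save('side','s6'); pots(I); p=sensors.read_state()['ee_pos'];print(p)
u,v=proj('side',p).astype(int); cv2.imwrite('pics/s6c.png',cv2.resize(J[max(v-60,0):v+100,u-100:u+120,::-1],None,fx=3.6,fy=3.6)); print(u,v)
E
```

```text
[318.6 258.1] [  8  27 188] [506.4  31.3  50. ]
[591.27983702 158.27012951 120.29713916]
299 256
```

View pics/s6c.png

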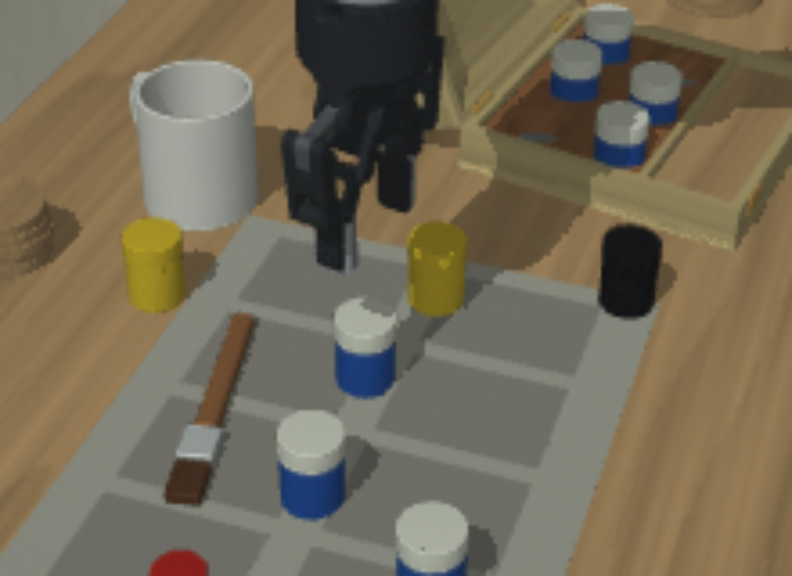

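The side crop shows the four pots in the case standing level. The third spare is under the gripper, at crop (365,340).

Emit:
{"fn": "play_rows", "kwargs": {"xyz": [[0,0,-0.025],[0,0,-0.025],[0,0,-0.0215],[0,0,0],[0,0,0],[0,0,0],[0,0,0],[0,0,0],[0,0,0.03],[0,0,0.04],[0,0,0.032],[0,0,0]], "rotation": [[0,0,0],[0,0,0],[0,0,0],[0,0,0],[0,0,0],[0,0,0],[0,0,0],[0,0,0],[0,0,0],[0,0,0],[0,0,0],[0,0,0]], "fingers": [0.062,0.062,0.062,0.062,0.03,0.03,0.03,0.03,0.03,0.03,0.03,0.03]}}

```text
t: 15.6
ee_pos: [593.6, 159.0, 153.5]
ee_rot: [[0.16, 0.987, 0.006], [0.987, -0.16, 0.001], [0.002, 0.006, -1.0]]
contact_force: [0.2, 0.7, -0.8]
width: 36.8
```

Emit:
{"fn": "play_rows", "kwargs": {"xyz": [[-0.005,-0.046,0],[-0.005,-0.046,0],[-0.005,-0.046,0],[-0.005,-0.046,0],[-0.005,-0.046,0],[-0.005,-0.0465,0],[0,0,-0.03],[0,0,-0.03],[0,0,0],[0,0,0]], "rotation": [[0,0,0],[0,0,0],[0,0,0],[0,0,0],[0,0,0],[0,0,0],[0,0,0],[0,0,0],[0,0,0],[0,0,0]], "fingers": [0.03,0.03,0.03,0.03,0.03,0.03,0.03,0.03,0.03,0.03]}}

```text
t: 16.85
ee_pos: [561.6, -117.8, 90.4]
ee_rot: [[0.16, 0.987, -0.0], [0.987, -0.16, 0.0], [0.0, -0.0, -1.0]]
contact_force: [0.8, 0.3, -0.0]
width: 36.8
```

```bash
cat >> h.py <<'E'
def held2(f):
    I,D=save('side',f); s=sensors.read_state(); p=s['ee_pos']; print(p.round(1),s['width'])
    b=I[...,2].astype(float)-np.maximum(I[...,0],I[...,1]).astype(float)
    for dz in (-44,-40,-36):
        u,v=proj('side',p+[0,0,dz]); y=int(round(v)); x0=int(u)-11; print(dz,round(u,2),y,x0,b[y,x0:x0+26].astype(int).tolist())
    u,v=proj('side',p).astype(int); cv2.imwrite('pics/'+f+'c.png',cv2.resize(I[v-60:v+80,u-90:u+90,::-1],None,fx=4,fy=4))
E
python3 - <<'E'
from h import *
held2('s7')
E
```

```text
[ 562.1 -117.9   91. ] 36.84657846846898
-44 347.66 223 336 [-52, -53, -37, -31, -44, -55, 26, 50, 55, 56, 56, 59, 58, 57, 56, 53, 52, 49, 43, 36, 39, 43, 45, 42, 43, 43]
-40 347.75 222 336 [-52, -52, -47, -32, -31, -31, 26, 52, 54, 56, 58, 58, 57, 57, 55, 55, 53, 50, 43, 38, 40, 42, 44, 44, 43, 42]
-36 347.83 220 336 [-41, -46, -52, -51, -49, -31, 23, 49, 40, 41, 41, 40, 42, 43, 44, 56, 52, 50, 46, 40, 37, 44, 44, 43, 45, 44]
```

View pics/s7c.png

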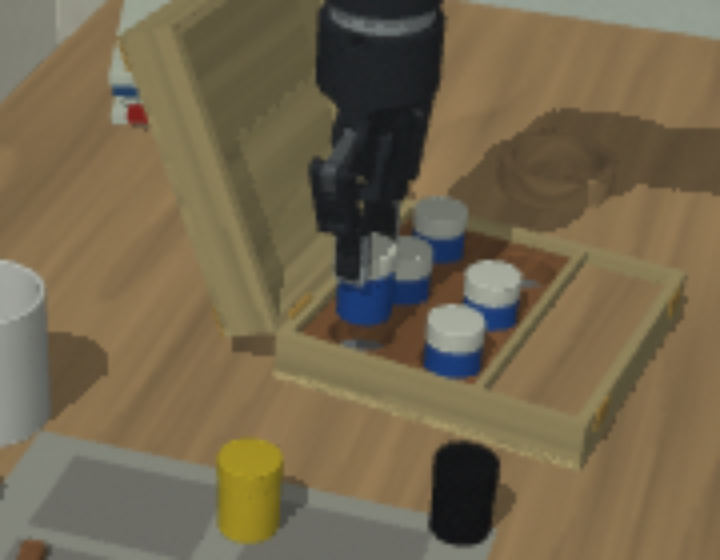

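Emit:
{"fn": "play_rows", "kwargs": {"xyz": [[0,0,-0.012],[0,0,-0.008],[0,0,-0.006],[0,0,0],[0,0,-0.004],[0,0,-0.003],[0,0,-0.0025],[0,0,0]], "rotation": [[0,0,0],[0,0,0],[0,0,0],[0,0,0],[0,0,0],[0,0,0],[0,0,0],[0,0,0]], "fingers": [0.03,0.03,0.03,0.03,0.03,0.03,0.03,0.03]}}

```text
t: 17.9
ee_pos: [561.7, -117.9, 56.0]
ee_rot: [[0.16, 0.987, 0.001], [0.987, -0.16, -0.0], [-0.0, 0.001, -1.0]]
contact_force: [-1.9, 1.2, 11.2]
width: 37.0
```

Emit:
{"fn": "play_rows", "kwargs": {"xyz": [[0,0,0],[0,0,0],[0,0,0.015],[0,0,0.03],[0,0,0.05],[0,0.0475,0],[0,0.0475,0],[0.004,0.0475,0],[0.004,0.0475,0],[0.004,0.0475,0],[0.004,0.0475,0],[0.004,0.0475,0],[0.003,0.0478,0],[0,0,-0.03],[0,0,0],[0,0,0]], "rotation": [[0,0,0],[0,0,0],[0,0,0],[0,0,0],[0,0,0],[0,0,0],[0,0,0],[0,0,0],[0,0,0],[0,0,0],[0,0,0],[0,0,0],[0,0,0],[0,0,0],[0,0,0],[0,0,0]], "fingers": [0.047,0.047,0.047,0.047,0.047,0.062,0.062,0.062,0.062,0.062,0.062,0.062,0.062,0.062,0.062,0.062]}}

```text
t: 19.9
ee_pos: [584.7, 262.0, 120.6]
ee_rot: [[0.161, 0.987, 0.0], [0.987, -0.161, 0.0], [0.0, 0.0, -1.0]]
contact_force: [0.8, 0.3, -0.2]
width: 61.8
```

```bash
python3 - <<'E'
from h import *
I,D=save('top','t8'); J,_=save('side','s8'); pots(I); p=sensors.read_state()['ee_pos'];print(p)
u,v=proj('side',p).astype(int); cv2.imwrite('pics/s8c.png',cv2.resize(J[max(v-60,0):v+100,u-100:u+120,::-1],None,fx=3.6,fy=3.6)); print(u,v,proj('side',[584.6,262.5,50]))
E
```

```text
[417.4 235.2] [ 18  17 238] [ 549.4 -181.3   56. ]
[447.4 238.7] [ 18  18 241] [ 539.9 -244.5   56. ]
[191.  264.6] [ 19  18 264] [499.8 306.3  50. ]
[585.3191108  261.9480573  121.08438452]
283 286 [284.50477682 315.23317517]
```

View pics/s8c.png

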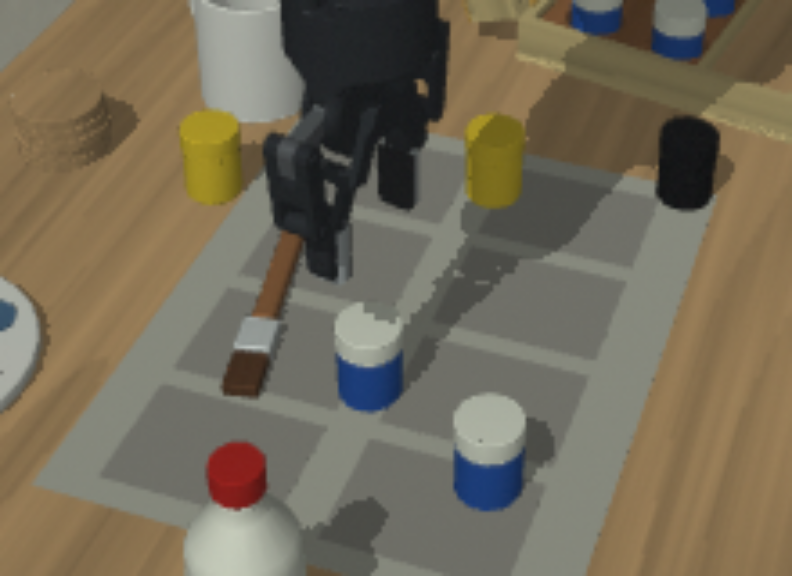

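View pics/t8.png

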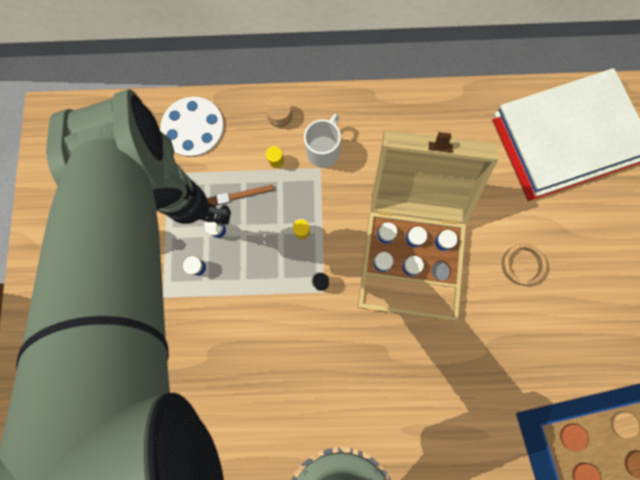

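Holes 0 to 4 are now filled, leaving hole5 at (441,271). The fourth spare has not moved and sits under the gripper.

Emit:
{"fn": "play_rows", "kwargs": {"xyz": [[0,0,-0.025],[0,0,-0.025],[0,0,-0.0215],[0,0,0],[0,0,0],[0,0,0],[0,0,0],[0,0,0],[0,0,0.03],[0,0,0.04],[0,0,0.032],[0,0,0]], "rotation": [[0,0,0],[0,0,0],[0,0,0],[0,0,0],[0,0,0],[0,0,0],[0,0,0],[0,0,0],[0,0,0],[0,0,0],[0,0,0],[0,0,0]], "fingers": [0.062,0.062,0.062,0.062,0.03,0.03,0.03,0.03,0.03,0.03,0.03,0.03]}}

```text
t: 21.5
ee_pos: [586.4, 263.2, 153.4]
ee_rot: [[0.16, 0.987, 0.006], [0.987, -0.16, 0.002], [0.003, 0.006, -1.0]]
contact_force: [0.4, -0.6, -0.9]
width: 36.9
```

Emit:
{"fn": "play_rows", "kwargs": {"xyz": [[-0.0107,-0.0496,0],[-0.0107,-0.0496,0],[-0.0107,-0.0496,0],[-0.0107,-0.0496,0],[-0.0107,-0.0496,0],[-0.0107,-0.0496,0],[-0.0107,-0.0496,0],[-0.0107,-0.0497,0],[-0.0107,-0.0497,0],[-0.0107,-0.0497,0],[0,0,-0.03],[0,0,-0.03],[0,0,0],[0,0,0]], "rotation": [[0,0,0],[0,0,0],[0,0,0],[0,0,0],[0,0,0],[0,0,0],[0,0,0],[0,0,0],[0,0,0],[0,0,0],[0,0,0],[0,0,0],[0,0,0],[0,0,0]], "fingers": [0.03,0.03,0.03,0.03,0.03,0.03,0.03,0.03,0.03,0.03,0.03,0.03,0.03,0.03]}}

```text
t: 23.25
ee_pos: [477.5, -233.7, 90.3]
ee_rot: [[0.16, 0.987, -0.0], [0.987, -0.16, 0.0], [0.0, -0.0, -1.0]]
contact_force: [-0.4, 0.0, -0.4]
width: 36.6
```

```bash
python3 - <<'E'
from h import *
held2('s9')
E
```

```text
[ 478.  -234.    90.8] 37.26280562686351
-44 388.42 208 377 [-55, -56, -58, -57, -55, -51, 23, 49, 51, 54, 56, 57, 57, 57, 54, 54, 51, 48, 40, 16, -33, -33, -33, -35, -44, -42]
-40 388.57 207 377 [-55, -56, -57, -57, -53, -50, 19, 48, 50, 54, 57, 56, 57, 44, 56, 54, 51, 49, 43, 19, -35, -38, -38, -39, -40, -39]
-36 388.72 205 377 [-49, -49, -50, -50, -50, -49, -22, 46, 48, 41, 40, 43, 43, 43, 43, 44, 53, 51, 45, 37, -38, -39, -38, -38, -39, -39]
```

View pics/s9c.png

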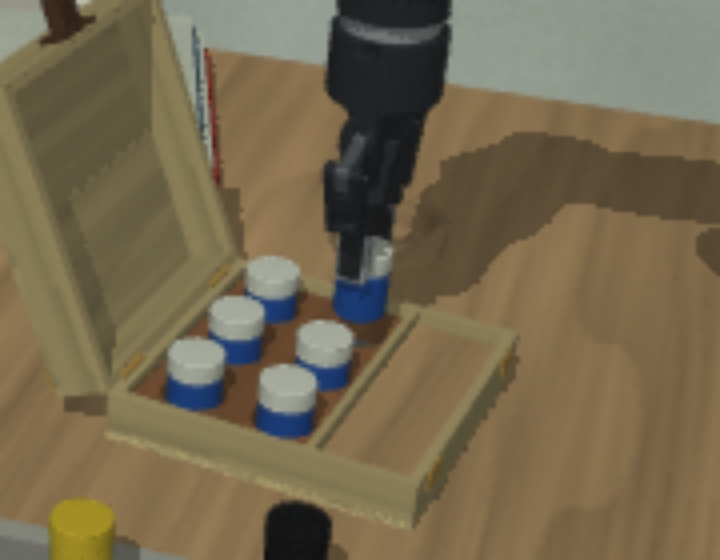

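Emit:
{"fn": "play_rows", "kwargs": {"xyz": [[0.001,0,-0.012],[0,0,-0.008],[0,0,-0.006],[0,0,0],[0,0,-0.004],[0,0,-0.003],[0,0,-0.0025],[0,0,0]], "rotation": [[0,0,0],[0,0,0],[0,0,0],[0,0,0],[0,0,0],[0,0,0],[0,0,0],[0,0,0]], "fingers": [0.03,0.03,0.03,0.03,0.03,0.03,0.03,0.03]}}

```text
t: 24.3
ee_pos: [478.7, -233.9, 55.6]
ee_rot: [[0.16, 0.987, 0.001], [0.987, -0.16, -0.0], [0.0, 0.001, -1.0]]
contact_force: [-2.5, 1.8, 9.7]
width: 36.6
```

Emit:
{"fn": "play_rows", "kwargs": {"xyz": [[0,0,0],[0,0,0],[0,0,0.015],[0,0,0.03],[0,0,0.05],[0,0,0.02],[0,0,0]], "rotation": [[0,0,0],[0,0,0],[0,0,0],[0,0,0],[0,0,0],[0,0,0],[0,0,0]], "fingers": [0.047,0.047,0.047,0.047,0.047,0.04,0.04]}}

```text
t: 25.18
ee_pos: [479.7, -234.8, 172.0]
ee_rot: [[0.16, 0.987, 0.004], [0.987, -0.16, -0.003], [-0.002, 0.004, -1.0]]
contact_force: [-0.0, -0.1, -0.7]
width: 40.1
```

```bash
python3 - <<'E'
from h import *
I,D=save('top','t10'); pots(I); print(sensors.read_state()['ee_pos'])
cv2.imwrite('pics/t10c.png',cv2.resize(I[180:215,190:290,::-1],None,fx=8,fy=8,interpolation=cv2.INTER_NEAREST))
hsv=cv2.cvtColor(I,cv2.COLOR_RGB2HSV)
sub=hsv[178:216,195:285]; h,s,v=[sub[...,i].astype(int) for i in range(3)]
wood=((h<15)&(s>110)).astype(np.uint8)
n,l,st,c=cv2.connectedComponentsWithStats(wood)
for i in range(1,n):
    if st[i][4]>15: 
        m=l==i; ys,xs=np.nonzero(m); print(st[i],(c[i]+[195,178]).round(1),ray('top',*(c[i]+[195,178]),11).round(1), cv2.minAreaRect(np.stack([xs,ys],1).astype(np.float32)))
E
```

```text
[387.5 231. ] [ 18  17 222] [ 560.4 -118.1   56. ]
[417.2 235.1] [ 17  17 223] [ 549.6 -180.9   56. ]
[447.2 237.1] [ 18  16 180] [ 543.3 -244.3   56. ]
[383.5 260.3] [ 18  17 231] [ 497.1 -106.4   56. ]
[191.1 264.6] [ 17  18 239] [499.7 306.   50. ]
[413.7 264.3] [ 18  17 233] [ 486.9 -169.6   56. ]
[445.  269.2] [ 17  16 204] [ 474.8 -234.5   56. ]
[ 478.83529059 -234.18687551  170.44726982]
[ 34   7  44  15 232] [250.9 191.8] [670.2 185.   11. ] ((55.706295013427734, 13.907660484313965), (5.274581432342529, 44.14691925048828), 77.19573211669922)
[12 19 10  9 67] [211.4 201.1] [651.  275.9  11. ] ((16.192306518554688, 22.961538314819336), (7.060181140899658, 9.41357421875), 78.69007110595703)
```

View pics/t10c.png

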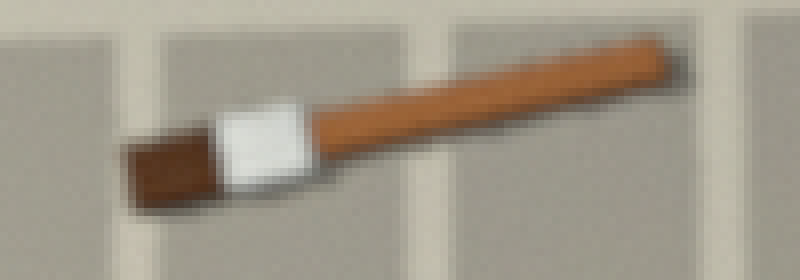

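View pics/t10.png

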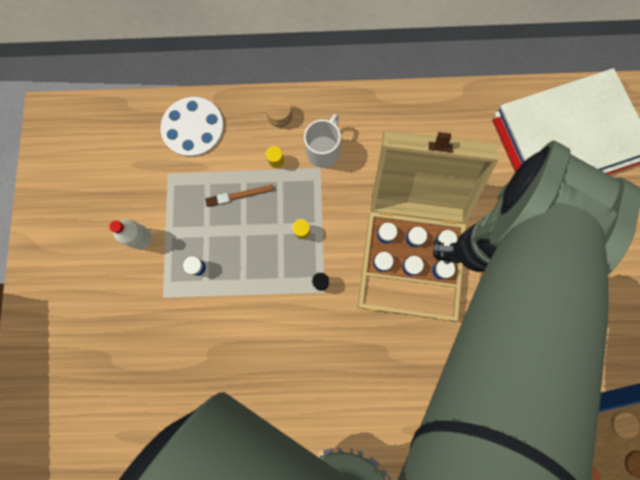

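Emit:
{"fn": "play_rows", "kwargs": {"xyz": [[0.01,0.0454,-0.005],[0.01,0.0454,-0.005],[0.01,0.0454,-0.005],[0.01,0.0454,-0.005],[0.0184,0.0454,-0.005],[0.0184,0.0454,-0.005],[0.0268,0.0454,-0.005],[0.0268,0.0454,-0.005],[0.0268,0.0454,-0.005],[0.0268,0.0454,-0.005],[0,0,0],[0,0,0],[0,0,0]], "rotation": [[0,0,-0.12],[0,0,-0.12],[0,0,-0.12],[0,0,-0.12],[0,0,-0.12],[0,0,-0.12],[0,0,-0.12],[0,0,-0.12],[0,0,-0.12],[0,0,-0.12],[0,0,0],[0,0,0],[0,0,0]], "fingers": [0.034,0.034,0.034,0.034,0.034,0.034,0.034,0.034,0.034,0.034,0.034,0.034,0.034]}}

```text
t: 26.85
ee_pos: [661.7, 218.8, 119.2]
ee_rot: [[0.978, 0.207, -0.001], [0.207, -0.978, -0.001], [-0.001, 0.0, -1.0]]
contact_force: [-0.2, -0.7, -0.5]
width: 33.9
```

Emit:
{"fn": "play_rows", "kwargs": {"xyz": [[0.001,0.001,-0.03],[0,0,-0.025],[0,0,-0.015],[0,0,0],[0,0,0]], "rotation": [[0,0,0],[0,0,0],[0,0,0],[0,0,0],[0,0,0]], "fingers": [0.034,0.034,0.034,0.034,0.034]}}

```text
t: 27.48
ee_pos: [664.2, 221.0, 50.8]
ee_rot: [[0.978, 0.208, 0.002], [0.208, -0.978, 0.0], [0.002, -0.0, -1.0]]
contact_force: [-0.8, 0.1, -0.4]
width: 34.1
```

```bash
python3 - <<'E'
from h import *
J,_=save('side','s11'); p=sensors.read_state()['ee_pos'];print(p)
u,v=proj('side',[662.8,219.7,11]).astype(int); print(u,v); cv2.imwrite('pics/s11c.png',cv2.resize(J[v-80:v+60,u-90:u+90,::-1],None,fx=4,fy=4))
E
```

```text
[664.37482852 221.09267466  51.0087829 ]
258 307
```

View pics/s11c.png

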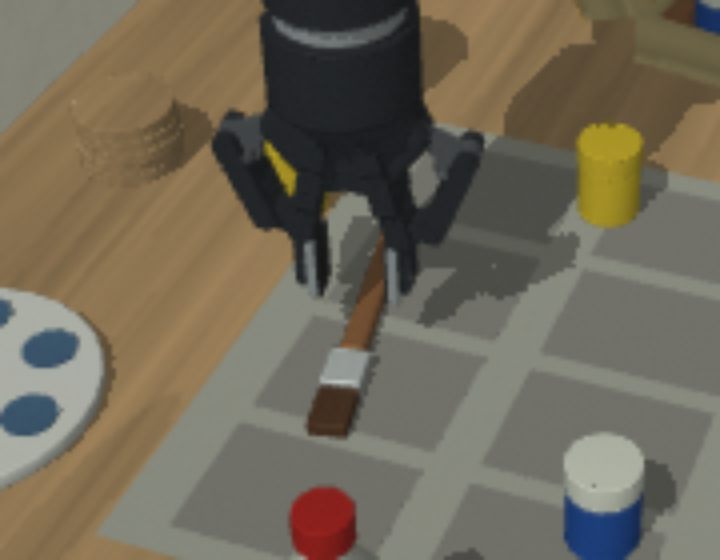

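Emit:
{"fn": "play_rows", "kwargs": {"xyz": [[-0.0012,-0.001,-0.014],[0,0,-0.01],[0,0,-0.005],[0,0,0],[0,0,0],[0,0,0],[0,0,0],[0,0,0]], "rotation": [[0,0,0],[0,0,0],[0,0,0],[0,0,0],[0,0,0],[0,0,0],[0,0,0],[0,0,0]], "fingers": [0.034,0.034,0.034,0.034,0.006,0.006,0.006,0.006]}}

```text
t: 28.52
ee_pos: [662.5, 220.2, 21.0]
ee_rot: [[0.978, 0.208, 0.001], [0.208, -0.978, 0.0], [0.001, -0.0, -1.0]]
contact_force: [-0.3, 0.5, 1.1]
width: 12.8
```

Emit:
{"fn": "play_rows", "kwargs": {"xyz": [[0,0,0.01],[0,0,0.02],[0,0,0.03],[0,0,0.04],[0,0,0.03],[0,0,0],[0,0,0]], "rotation": [[0,0,0],[0,0,0],[0,0,0],[0,0,0],[0,0,0],[0,0,0],[0,0,0]], "fingers": [0.006,0.006,0.006,0.006,0.006,0.006,0.006]}}

```text
t: 29.4
ee_pos: [661.9, 220.0, 150.6]
ee_rot: [[0.978, 0.208, -0.0], [0.208, -0.978, -0.0], [-0.0, 0.0, -1.0]]
contact_force: [-0.7, 1.1, -1.1]
width: 12.9
```

```bash
python3 - <<'E'
from h import *
J,_=save('side','s12'); s=sensors.read_state();p=s['ee_pos'];print(p,s['width'])
u,v=proj('side',p).astype(int); print(u,v); cv2.imwrite('pics/s12c.png',cv2.resize(J[v-60:v+90,u-90:u+90,::-1],None,fx=4,fy=4))
E
```

```text
[661.43271532 219.91617811 149.73328896] 12.739753076066268
255 254
```

View pics/s12c.png

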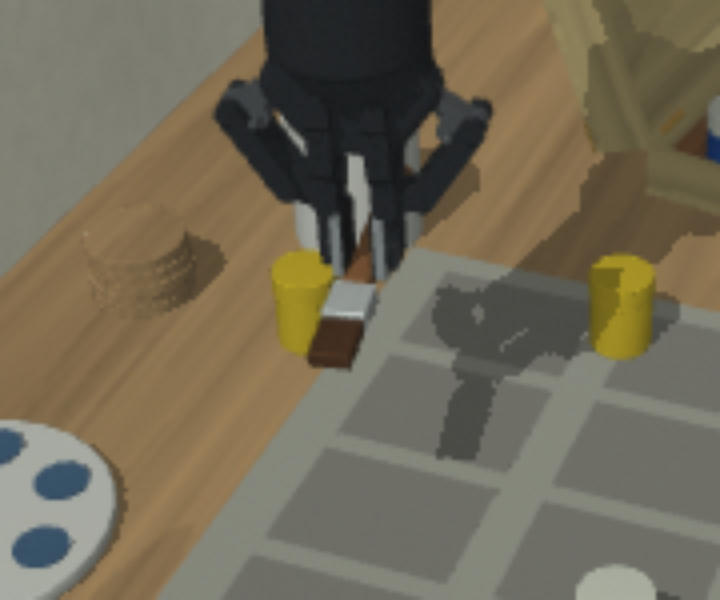

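Emit:
{"fn": "play_rows", "kwargs": {"xyz": [[-0.036,-0.035,0],[-0.032,-0.038,0],[-0.026,-0.042,0],[-0.026,-0.042,0],[-0.026,-0.042,0],[-0.024,-0.043,0],[-0.023,-0.043,0],[-0.022,-0.0436,0],[-0.0213,-0.0436,0],[0,0,-0.03],[0,0,-0.03],[0,0,0],[0,0,0]], "rotation": [[0,0,-0.0412],[0,0,-0.0412],[0,0,-0.0412],[0,0,-0.0412],[0,0,-0.0412],[0,0,-0.0412],[0,0,-0.0412],[0,0,-0.0412],[0,0,-0.0412],[0,0,0],[0,0,0],[0,0,0],[0,0,0]], "fingers": [0.006,0.006,0.006,0.006,0.006,0.006,0.006,0.006,0.006,0.006,0.006,0.006,0.006]}}

```text
t: 31.08
ee_pos: [425.8, -151.9, 90.8]
ee_rot: [[0.987, -0.16, -0.001], [-0.16, -0.987, 0.0], [-0.001, -0.0, -1.0]]
contact_force: [0.5, -0.2, -0.1]
width: 13.1
```

```bash
python3 - <<'E'
from h import *
J,_=save('side','s13'); I,_=save('top','t13');s=sensors.read_state();p=s['ee_pos'];print(p,s['width'])
u,v=proj('side',p).astype(int); print(u,v); cv2.imwrite('pics/s13c.png',cv2.resize(J[v-60:v+90,u-90:u+90,::-1],None,fx=4,fy=4))
cv2.imwrite('pics/t13c.png',cv2.resize(I[180:330,350:510,::-1],None,fx=4,fy=4))
E
```

```text
[ 426.63001159 -152.25477226   91.43883938] 12.901949740063117
403 211
```

View pics/s13c.png

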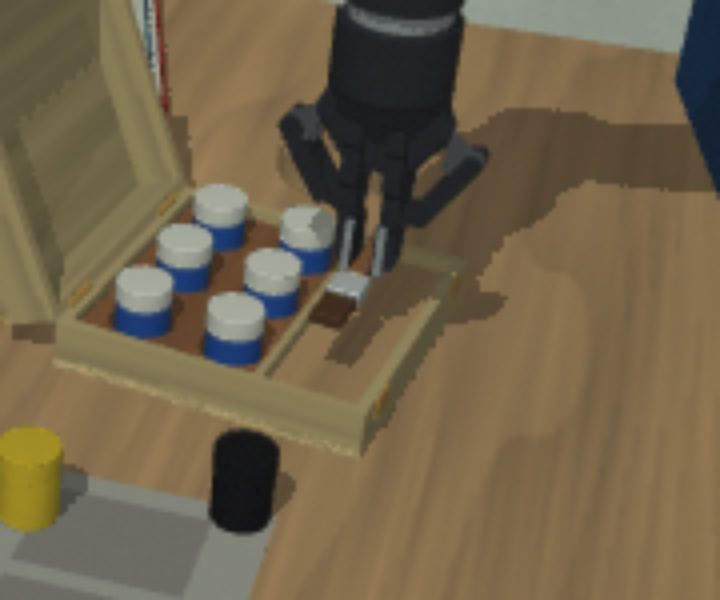

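View pics/t13c.png

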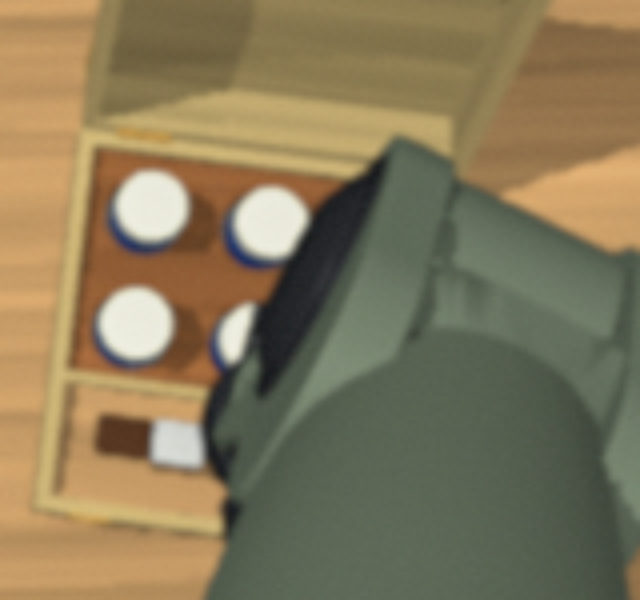

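Emit:
{"fn": "play_rows", "kwargs": {"xyz": [[-0.001,0,-0.015],[0,0,-0.012],[0,0,-0.008],[0,0,0],[0,0,-0.005],[0,0,-0.003],[0,0,0]], "rotation": [[0,0,0],[0,0,0],[0,0,0],[0,0,0],[0,0,0],[0,0,0],[0,0,0]], "fingers": [0.006,0.006,0.006,0.006,0.006,0.006,0.006]}}

```text
t: 32.05
ee_pos: [424.8, -152.0, 47.4]
ee_rot: [[0.987, -0.16, -0.0], [-0.16, -0.987, 0.0], [-0.0, -0.0, -1.0]]
contact_force: [0.2, -0.0, 0.0]
width: 12.8
```

Emit:
{"fn": "play_rows", "kwargs": {"xyz": [[0,0,-0.0015],[0,0,-0.001],[0,0,0],[0,0,0]], "rotation": [[0,0,0],[0,0,0],[0,0,0],[0,0,0]], "fingers": [0.006,0.006,0.006,0.006]}}

```text
t: 32.55
ee_pos: [424.9, -152.1, 45.1]
ee_rot: [[0.987, -0.16, 0.0], [-0.16, -0.987, 0.0], [0.0, -0.0, -1.0]]
contact_force: [0.3, 0.1, -0.6]
width: 12.8
```

Emit:
{"fn": "play_rows", "kwargs": {"xyz": [[0,0,0],[0,0,0],[0,0,0],[0,0,0.015],[0,0,0.03],[0,0,0.06],[-0.01,0.05,0.04],[0,0.06,0.0],[0,0.06,0.0],[0,0.06,0.0],[0,0.06,0],[0,0,0]], "rotation": [[0,0,0],[0,0,0],[0,0,0],[0,0,0],[0,0,0],[0,0,0],[0,0,0],[0,0,0],[0,0,0],[0,0,0],[0,0,0],[0,0,0]], "fingers": [0.022,0.022,0.022,0.022,0.022,0.022,0.03,0.03,0.03,0.03,0.03,0.03]}}

```text
t: 34.05
ee_pos: [414.6, 139.7, 188.7]
ee_rot: [[0.988, -0.152, 0.0], [-0.152, -0.988, 0.001], [0.0, -0.001, -1.0]]
contact_force: [0.8, -0.4, 1.1]
width: 30.0
```

```bash
python3 - <<'E'
from h import *
J,_=save('side','s14'); I,_=save('top','t14');s=sensors.read_state();p=s['ee_pos'];print(p,s['width'])
pots(I)
cv2.imwrite('pics/s14c.png',cv2.resize(J[110:270,270:450,::-1],None,fx=3.6,fy=3.6))
cv2.imwrite('pics/t14c.png',cv2.resize(I[120:330,350:510,::-1],None,fx=3.6,fy=2.8))
E
```

```text
[414.89761095 136.46439206 188.54293326] 30.111452970991444
[387.5 231. ] [ 18  17 230] [ 560.2 -118.1   56. ]
[417.3 235.1] [ 18  17 231] [ 549.5 -181.1   56. ]
[447.4 238.6] [ 18  16 233] [ 540.2 -244.5   56. ]
[319.1 256.9] [  7  28 161] [509.1  30.2  50. ]
[383.6 260.4] [ 18  17 241] [ 497.  -106.5   56. ]
[413.6 264.3] [ 18  18 243] [ 486.8 -169.4   56. ]
[445.2 268.3] [ 18  17 244] [ 476.7 -235.    56. ]
[391.4 292.5] [ 12  10 102] [ 428.8 -119.5   56. ]
```

View pics/s14c.png

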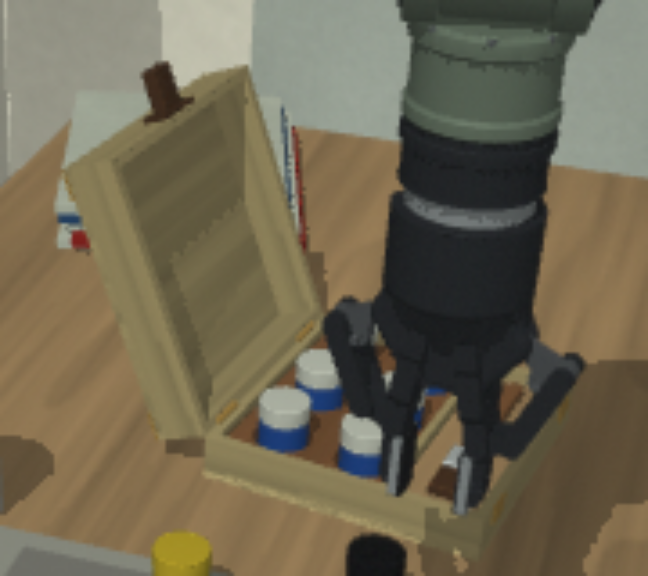

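View pics/t14c.png

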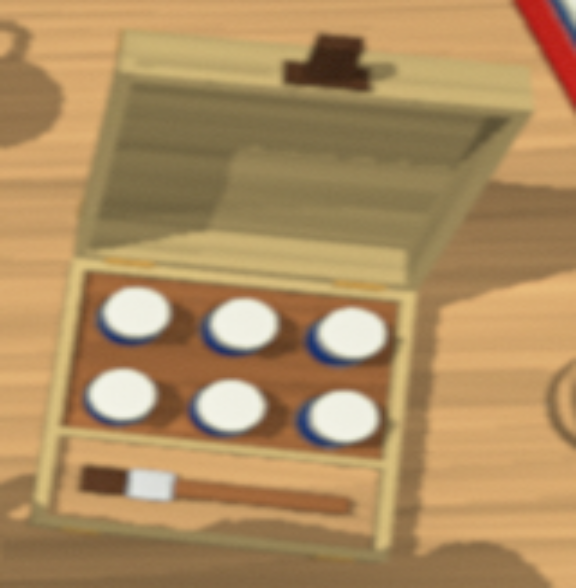

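Everything is placed. All six pots stand within about 2 mm of their hole centres, and the brush lies flat in the trough at crop (215,490). Next I measure the tongue against the geometric prediction.

```bash
cat >> h.py <<'E'
TH=-0.1612; T0=np.array([489.0,-171.1])
def cw(x,y,z):
    c,s=np.cos(TH),np.sin(TH); return np.array([c*x-s*y+T0[0], s*x+c*y+T0[1], z])
def tong(q,out=19,n=12,y=0):  # out = mm beyond lid front face
    d=210+out
    return cw(105-d*np.cos(q)+n*np.sin(q), y, 34+d*np.sin(q)+n*np.cos(q))
E
python3 - <<'E'
from h import *
for o in (0,19,34):
    p=tong(1.95,o); print(o,p.round(1),proj('top',p).round(1),proj('side',p).round(1))
for nm,f,box in (('top','t14',(425,125,460,155)),('side','s14',(300,120,330,150))):
    I,D=load(f); x0,y0,x1,y1=box; s=I[y0:y1,x0:x1].astype(int); m=((s.max(2)<95)&(s[...,0]-s[...,2]>12)).astype(np.uint8)
    ys,xs=np.nonzero(m); print(nm,len(xs),xs.mean()+x0,ys.mean()+y0,xs.min()+x0,xs.max()+x0,ys.min()+y0,ys.max()+y0)
    cv2.imwrite('pics/tg_%s.png'%nm,cv2.resize(I[y0:y1,x0:x1,::-1],None,fx=16,fy=16,interpolation=cv2.INTER_NEAREST))
E
```

```text
0 [ 680.4 -202.2  224.6] [440.3 147.3] [316.3 140.4]
19 [ 687.3 -203.3  242.3] [442.8 140. ] [314.  133.3]
34 [ 692.8 -204.2  256.2] [444.8 134. ] [312.2 127.7]
top 286 441.8286713286713 143.0874125874126 430 452 133 151
side 201 317.7313432835821 138.87562189054728 310 329 127 149
```

View pics/tg_top.png

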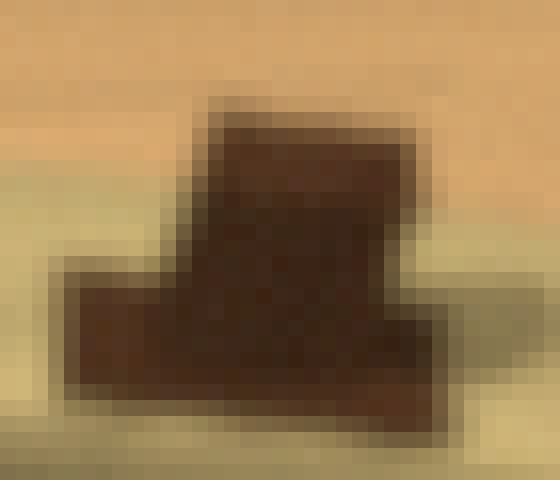

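View pics/tg_side.png

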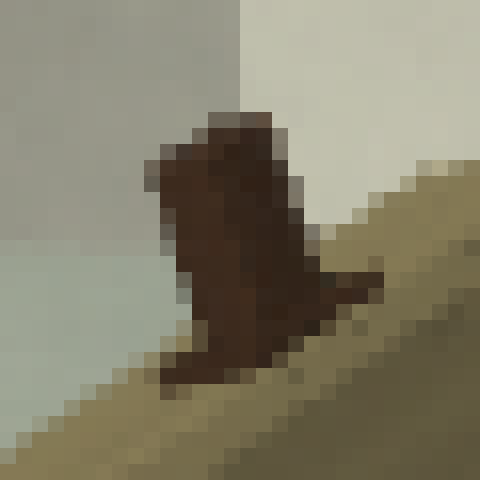

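```bash
python3 - <<'E'
from h import *
s=sensors.read_state(); print(s['ee_pos'],s['ee_rot'].round(3).tolist(),s['joints'].round(2))
g=tong(1.95,28); print('grasp',g, 'TCP',g-[0,0,2])
E
```

```text
[414.89761095 136.46439206 188.54293326] [[0.987, -0.158, -0.0], [-0.158, -0.987, -0.001], [-0.0, 0.001, -1.0]] [ 0.15  0.17 -0.56  0.83 -0.    1.88]
grasp [ 690.60252582 -203.88277861  250.65024219] TCP [ 690.60252582 -203.88277861  248.65024219]
```

Emit:
{"fn": "play_rows", "kwargs": {"xyz": [[0,0,0.045],[0,0,0.045],[0,0,0.031],[0.0276,-0.0341,0],[0.0276,-0.0341,0],[0.0276,-0.0341,0],[0.0276,-0.0341,0],[0.0276,-0.0341,0],[0.0276,-0.0341,0],[0.0276,-0.0341,0],[0.0276,-0.0341,0],[0.0276,-0.0341,0],[0.0276,-0.0341,0],[0,0,0],[0,0,0],[0,0,0]], "rotation": [[0,0,0.157],[0,0,0.157],[0,0,0.157],[0,0,0.157],[0,0,0.157],[0,0,0.157],[0,0,0.157],[0,0,0.157],[0,0,0.157],[0,0,0.157],[0,0,0],[0,0,0],[0,0,0],[0,0,0],[0,0,0],[0,0,0]], "fingers": [0.045,0.045,0.045,0.045,0.045,0.045,0.045,0.045,0.045,0.045,0.045,0.045,0.045,0.045,0.045,0.045]}}

```text
t: 36.15
ee_pos: [690.4, -204.8, 310.3]
ee_rot: [[0.161, 0.987, 0.0], [0.987, -0.161, 0.0], [0.0, 0.0, -1.0]]
contact_force: [-0.3, -0.2, -0.2]
width: 45.1
```

```bash
python3 - <<'E'
from h import *
J,_=save('side','s15'); s=sensors.read_state();p=s['ee_pos'];print(p,s['width'],s['joints'].round(2), s['ee_rot'].round(3).tolist())
u,v=proj('side',p).astype(int); print(u,v)
cv2.imwrite('pics/s15c.png',cv2.resize(J[max(v-80,0):v+100,u-90:u+110,::-1],None,fx=3.3,fy=3.3))
E
```

```text
[ 690.63972588 -204.42133779  310.57026647] 44.816735801423555 [-0.39  0.65  0.49  1.41  0.   -0.23] [[0.161, 0.987, 0.001], [0.987, -0.161, -0.0], [-0.0, 0.001, -1.0]]
313 106
```

View pics/s15c.png

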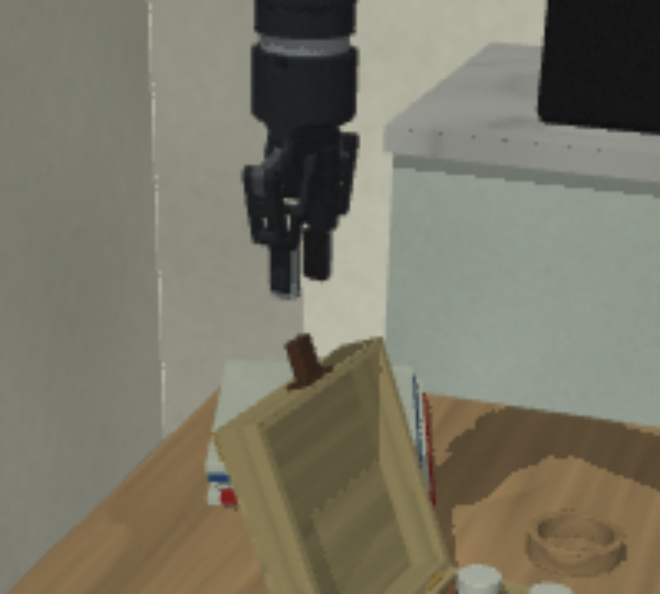

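Emit:
{"fn": "play_rows", "kwargs": {"xyz": [[0,0,-0.025],[0,0,-0.02],[0,0,-0.01],[0,0,-0.006],[0,0,0]], "rotation": [[0,0,0],[0,0,0],[0,0,0],[0,0,0],[0,0,0]], "fingers": [0.045,0.045,0.045,0.045,0.045]}}

```text
t: 36.83
ee_pos: [691.3, -204.7, 249.0]
ee_rot: [[0.161, 0.987, 0.0], [0.987, -0.161, -0.0], [-0.0, 0.0, -1.0]]
contact_force: [0.2, -0.0, -0.8]
width: 44.8
```

```bash
python3 - <<'E'
from h import *
J,_=save('side','s16'); s=sensors.read_state();p=s['ee_pos'];print(p,s['contact_force'])
u,v=proj('side',p).astype(int)
cv2.imwrite('pics/s16c.png',cv2.resize(J[max(v-50,0):v+50,u-50:u+60,::-1],None,fx=6,fy=6))
E
```

```text
[ 691.50409303 -204.8218414   249.38767192] [ 0.28997968 -0.12362129  0.43243125]
```

View pics/s16c.png

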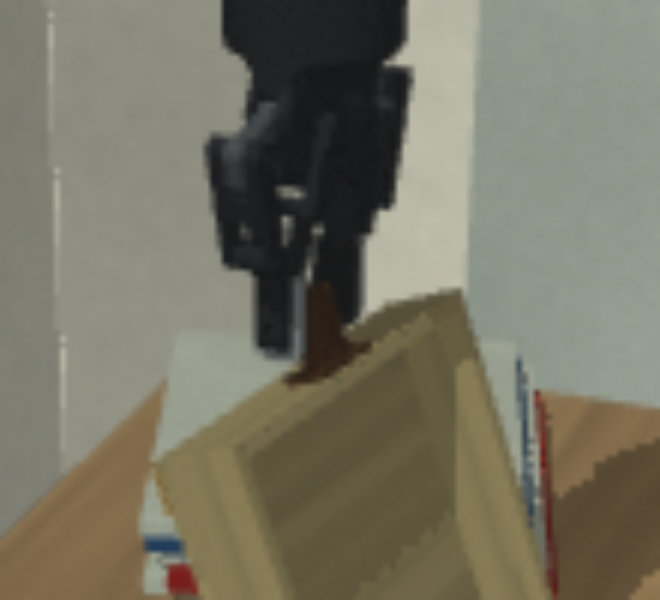

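Emit:
{"fn": "play_rows", "kwargs": {"xyz": [[0,0,0],[0,0,0],[0,0,0],[0,0,0],[0,0,0]], "rotation": [[0,0,0],[0,0,0],[0,0,0],[0,0,0],[0,0,0]], "fingers": [0.015,0.015,0.015,0.015,0.015], "newtons": 40}}

```text
t: 37.5
ee_pos: [692.1, -202.6, 250.0]
ee_rot: [[0.159, 0.987, 0.002], [0.987, -0.159, 0.004], [0.004, 0.002, -1.0]]
contact_force: [-0.5, 5.4, 3.0]
width: 22.9
```

```bash
python3 - <<'E'
from h import *
s=sensors.read_state(); p=s['ee_pos']; print(p,s['width'],s['contact_force'])
# actual grip in lid frame at q=1.95
g=p+[0,0,2]; c,si=np.cos(TH),np.sin(TH); d=g[:2]-T0; cx=c*d[0]+si*d[1]; cy=-si*d[0]+c*d[1]
rx,rz=cx-105,g[2]-34; r=np.hypot(rx,rz); a=np.arctan2(rz,-rx); print('case',cx,cy,'r',r,'ang',a,'off',a-1.95)
off=a-1.95
N=36; qs=np.linspace(1.95,0,N+1)
pts=[cw(105-r*np.cos(q+off),cy,34+r*np.sin(q+off)) for q in qs]
D=np.diff(pts,axis=0)/1000
for i in range(0,N,12): print([list(map(float,x.round(4))) for x in D[i:i+12]])
E
```

```text
[ 692.05227051 -202.62413361  249.97722774] 22.920285124283343 [-0.53357208  5.35378189  3.00409926]
case 205.4794877569454 1.4750151891889232 r 240.02124754631836 ang 2.0027297863115057 off 0.05272978631150571
[[-0.0118, 0.0019, 0.0051], [-0.0121, 0.002, 0.0045], [-0.0123, 0.002, 0.0038], [-0.0125, 0.002, 0.0031], [-0.0126, 0.002, 0.0024], [-0.0127, 0.0021, 0.0017], [-0.0128, 0.0021, 0.001], [-0.0128, 0.0021, 0.0003], [-0.0128, 0.0021, -0.0004], [-0.0128, 0.0021, -0.0011], [-0.0127, 0.0021, -0.0018], [-0.0126, 0.002, -0.0025]]
[[-0.0124, 0.002, -0.0032], [-0.0123, 0.002, -0.0038], [-0.012, 0.002, -0.0045], [-0.0118, 0.0019, -0.0052], [-0.0115, 0.0019, -0.0058], [-0.0112, 0.0018, -0.0064], [-0.0108, 0.0018, -0.007], [-0.0104, 0.0017, -0.0076], [-0.01, 0.0016, -0.0082], [-0.0095, 0.0016, -0.0087], [-0.0091, 0.0015, -0.0092], [-0.0086, 0.0014, -0.0097]]
[[-0.008, 0.0013, -0.0101], [-0.0075, 0.0012, -0.0106], [-0.0069, 0.0011, -0.011], [-0.0063, 0.001, -0.0113], [-0.0057, 0.0009, -0.0117], [-0.0051, 0.0008, -0.0119], [-0.0044, 0.0007, -0.0122], [-0.0037, 0.0006, -0.0124], [-0.0031, 0.0005, -0.0126], [-0.0024, 0.0004, -0.0128], [-0.0017, 0.0003, -0.0129], [-0.001, 0.0002, -0.013]]
```

Emit:
{"fn": "play_rows", "kwargs": {"xyz": [[0,0.0015,0],[-0.0118,0.0019,0.0051],[-0.0121,0.002,0.0045],[-0.0123,0.002,0.0038],[-0.0125,0.002,0.0031],[-0.0126,0.002,0.0024],[-0.0127,0.0021,0.0017],[-0.0128,0.0021,0.001],[-0.0128,0.0021,0.0003],[-0.0128,0.0021,-0.0004],[-0.0128,0.0021,-0.0011],[0,0,0]], "rotation": [[0,0,0],[0,0,0],[0,0,0],[0,0,0],[0,0,0],[0,0,0],[0,0,0],[0,0,0],[0,0,0],[0,0,0],[0,0,0],[0,0,0]], "fingers": [0.015,0.015,0.015,0.015,0.015,0.015,0.015,0.015,0.015,0.015,0.015,0.015]}}

```text
t: 39.0
ee_pos: [566.1, -182.0, 270.0]
ee_rot: [[0.161, 0.987, 0.002], [0.987, -0.161, 0.002], [0.002, 0.002, -1.0]]
contact_force: [1.7, 6.2, 3.8]
width: 23.3
```

```bash
cat >> h.py <<'E'
def lidst():
    s=sensors.read_state(); p=s['ee_pos']; g=p+[0,0,2]; c,si=np.cos(TH),np.sin(TH); d=g[:2]-T0; cx=c*d[0]+si*d[1]; cy=-si*d[0]+c*d[1]
    rx,rz=cx-105,g[2]-34; print(p.round(1),'F',s['contact_force'].round(1),'w',round(float(s['width']),1),'r',np.hypot(rx,rz).round(1),'q',(np.arctan2(rz,-rx)-.0527).round(3),'cy',cy.round(1))
E
python3 - <<'E'
from h import *
J,_=save('side','s17'); lidst()
cv2.imwrite('pics/s17c.png',cv2.resize(J[60:280,250:470,::-1],None,fx=2.7,fy=2.7))
E
```

```text
[ 566.5 -182.   270.1] F [1.9 5.9 4. ] w 23.2 r 239.6 q 1.406 cy 1.6
```

View pics/s17c.png

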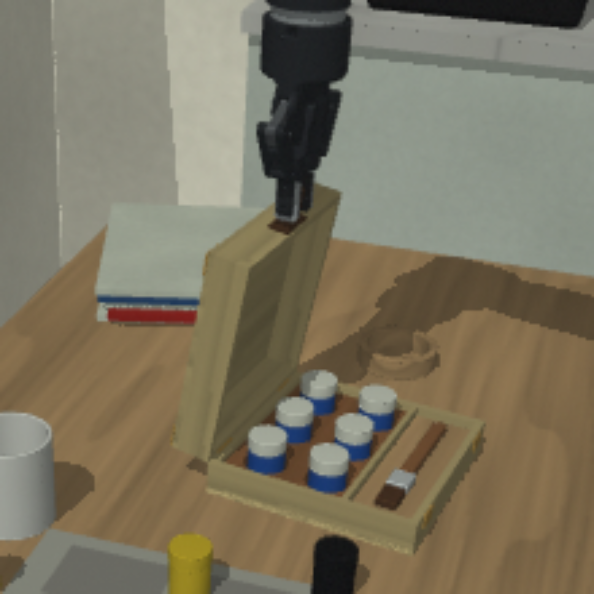

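The lid is following the gripper at about 1.41 rad with small forces. I continue along the arc.

Emit:
{"fn": "play_rows", "kwargs": {"xyz": [[-0.0127,0.0021,-0.0018],[-0.0126,0.002,-0.0025],[-0.0124,0.002,-0.0032],[-0.0123,0.002,-0.0038],[-0.012,0.002,-0.0045],[-0.0118,0.0019,-0.0052],[-0.0115,0.0019,-0.0058],[-0.0112,0.0018,-0.0064],[-0.0108,0.0018,-0.007],[-0.0104,0.0017,-0.0076],[0,0,0]], "rotation": [[0,0,0],[0,0,0],[0,0,0],[0,0,0],[0,0,0],[0,0,0],[0,0,0],[0,0,0],[0,0,0],[0,0,0],[0,0,0]], "fingers": [0.015,0.015,0.015,0.015,0.015,0.015,0.015,0.015,0.015,0.015,0.015]}}

```text
t: 40.42
ee_pos: [447.5, -162.6, 220.9]
ee_rot: [[0.161, 0.987, -0.001], [0.987, -0.161, 0.003], [0.003, -0.001, -1.0]]
contact_force: [0.1, 7.0, 2.3]
width: 23.4
```

```bash
python3 - <<'E'
from h import *
lidst()
E
```

```text
[ 447.5 -162.6  220.9] F [0.1 7.  2.3] w 23.4 r 239.5 q 0.856 cy 1.8
```

Emit:
{"fn": "play_rows", "kwargs": {"xyz": [[-0.01,0.0016,-0.0082],[-0.0095,0.0016,-0.0087],[-0.0091,0.0015,-0.0092],[-0.0086,0.0014,-0.0097],[-0.008,0.0013,-0.0101],[-0.0075,0.0012,-0.0106],[-0.0069,0.0011,-0.011],[-0.0063,0.001,-0.0113],[-0.0057,0.0009,-0.0117],[-0.0051,0.0008,-0.0119],[0,0,0]], "rotation": [[0,0,0],[0,0,0],[0,0,0],[0,0,0],[0,0,0],[0,0,0],[0,0,0],[0,0,0],[0,0,0],[0,0,0],[0,0,0]], "fingers": [0.015,0.015,0.015,0.015,0.015,0.015,0.015,0.015,0.015,0.015,0.015]}}

```text
t: 41.8
ee_pos: [371.2, -150.0, 118.0]
ee_rot: [[0.161, 0.987, -0.001], [0.987, -0.161, 0.004], [0.004, -0.001, -1.0]]
contact_force: [1.0, 6.6, -0.6]
width: 23.0
```

```bash
python3 - <<'E'
from h import *
J,_=save('side','s18'); lidst()
cv2.imwrite('pics/s18c.png',cv2.resize(J[100:280,290:490,::-1],None,fx=3,fy=3))
E
```

```text
[ 371.3 -150.1  118.3] F [ 1.6  6.8 -0.9] w 23.2 r 240.5 q 0.314 cy 1.9
```

View pics/s18c.png

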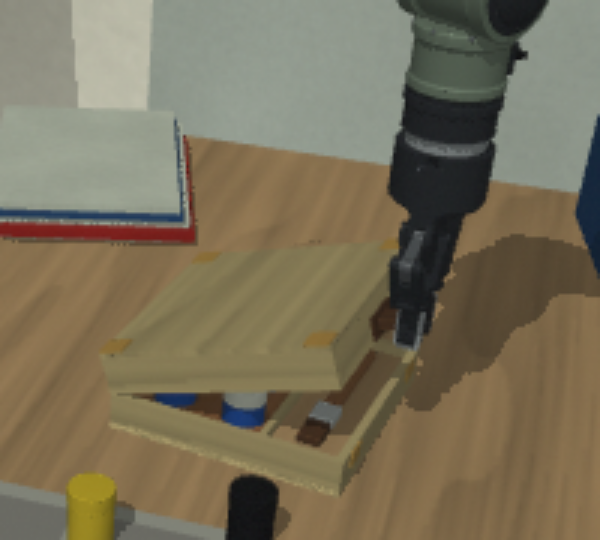

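Emit:
{"fn": "play_rows", "kwargs": {"xyz": [[-0.0044,0.0007,-0.0122],[-0.0037,0.0006,-0.0124],[-0.0031,0.0005,-0.0126],[-0.0024,0.0004,-0.0128],[-0.0008,0.0001,-0.0065],[-0.0008,0.0001,-0.0065],[0,0,-0.005],[0,0,0]], "rotation": [[0,0,0],[0,0,0],[0,0,0],[0,0,0],[0,0,0],[0,0,0],[0,0,0],[0,0,0]], "fingers": [0.015,0.015,0.015,0.015,0.015,0.015,0.015,0.015]}}

```text
t: 42.85
ee_pos: [355.5, -147.5, 50.1]
ee_rot: [[0.161, 0.987, -0.002], [0.987, -0.161, 0.004], [0.003, -0.003, -1.0]]
contact_force: [-0.1, 6.0, -0.4]
width: 23.1
```

```bash
python3 - <<'E'
from h import *
lidst()
E
```

```text
[ 355.5 -147.5   50.1] F [-0.1  6.  -0.4] w 23.1 r 241.3 q 0.023 cy 1.9
```

Emit:
{"fn": "play_rows", "kwargs": {"xyz": [[0,0,-0.003],[0,0,-0.003],[0,0,-0.001],[0,0,0]], "rotation": [[0,0,0],[0,0,0],[0,0,0],[0,0,0]], "fingers": [0.015,0.015,0.015,0.015]}}

```text
t: 43.35
ee_pos: [355.1, -147.4, 43.3]
ee_rot: [[0.161, 0.987, -0.003], [0.987, -0.161, 0.004], [0.003, -0.003, -1.0]]
contact_force: [-1.5, 5.5, -0.5]
width: 23.1
```

```bash
python3 - <<'E'
from h import *
lidst()
E
```

```text
[ 355.1 -147.4   43.3] F [-1.5  5.5 -0.5] w 23.1 r 241.3 q -0.006 cy 1.9
```

Emit:
{"fn": "play_rows", "kwargs": {"xyz": [[0,0,-0.001],[0,0,-0.001],[0,0,-0.001],[0,0,0]], "rotation": [[0,0,0],[0,0,0],[0,0,0],[0,0,0]], "fingers": [0.015,0.015,0.015,0.015]}}

```text
t: 43.85
ee_pos: [355.2, -147.4, 42.5]
ee_rot: [[0.16, 0.987, -0.002], [0.987, -0.16, 0.003], [0.003, -0.002, -1.0]]
contact_force: [-8.1, 10.6, 41.0]
width: 23.2
```

```bash
python3 - <<'E'
from h import *
J,_=save('side','s19'); lidst()
cv2.imwrite('pics/s19c.png',cv2.resize(J[140:280,310:470,::-1],None,fx=4,fy=4))
E
```

```text
[ 355.2 -147.4   42.5] F [-9.4 10.7 39.5] w 22.9 r 241.1 q -0.009 cy 1.9
```

View pics/s19c.png

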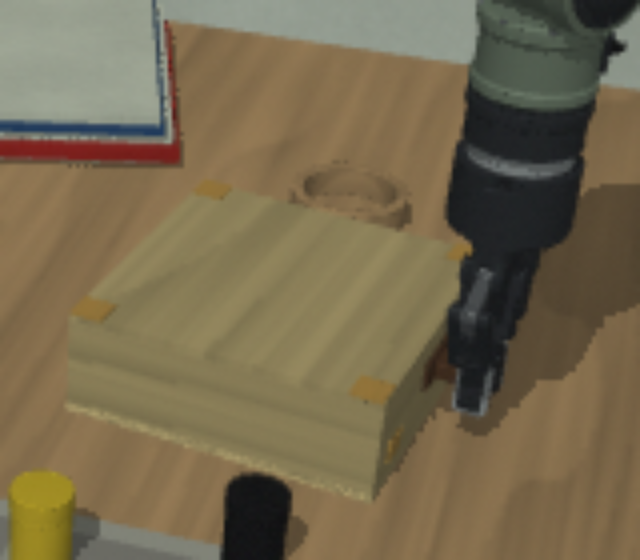

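The lid is firmly seated, since the contact force rose. I ease off, open the fingers and back away.

Emit:
{"fn": "play_rows", "kwargs": {"xyz": [[0,0,0.002],[0,0,0],[0,0,0],[0,0,0],[0,0,0],[0,0,0],[0,0,0.02],[0,0,0.03],[0,0,0.05],[0,0.04,0.05],[0,0.06,0],[0,0.06,0],[0,0.06,0],[0,0.06,0],[0,0,0],[0,0,0]], "rotation": [[0,0,0],[0,0,0],[0,0,0],[0,0,0],[0,0,0],[0,0,0],[0,0,0],[0,0,0],[0,0,0],[0,0,0],[0,0,0],[0,0,0],[0,0,0],[0,0,0],[0,0,0],[0,0,0]], "fingers": [0.015,0.015,0.045,0.045,0.045,0.045,0.045,0.045,0.045,0.045,0.045,0.045,0.045,0.045,0.045,0.045]}}

```text
t: 45.9
ee_pos: [356.2, 129.9, 191.5]
ee_rot: [[0.16, 0.987, -0.0], [0.987, -0.16, -0.001], [-0.001, -0.0, -1.0]]
contact_force: [-0.2, 0.2, -0.2]
width: 45.0
```

```bash
python3 - <<'E'
from h import *
J,_=save('side','s20'); I,D=save('top','t20'); lidst()
P=cloud('top',D)
for x,y in [(-95,0),(-95,90),(-95,-90),(0,50),(90,0),(90,80)]:
    u,v=proj('top',cw(x,y,74)).round().astype(int); print(x,y,P[v-1:v+2,u-1:u+2].reshape(-1,3).mean(0).round(1))
cv2.imwrite('pics/s20c.png',cv2.resize(J[140:280,310:470,::-1],None,fx=4,fy=4))
E
```

```text
[356.5 128.8 191.6] F [ 0.2 -0.3  0.1] w 45.2 r 325.7 q 0.459 cy 274.8
-95 0 [ 395.2 -155.4   74.6]
-95 90 [404.  -58.6 183.5]
-95 -90 [ 381.  -245.1   75.9]
0 50 [ 496.8 -122.    75.1]
90 0 [ 578.3 -185.4   74.5]
90 80 [ 591.5 -105.9   74.6]
```

View pics/s20c.png

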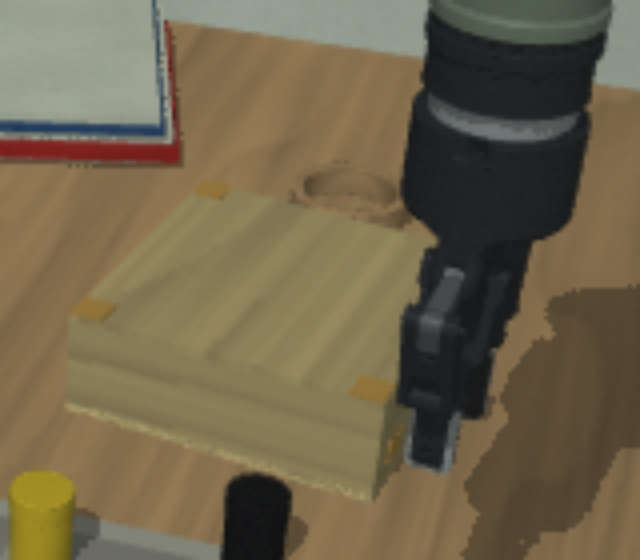

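View pics/t20.png

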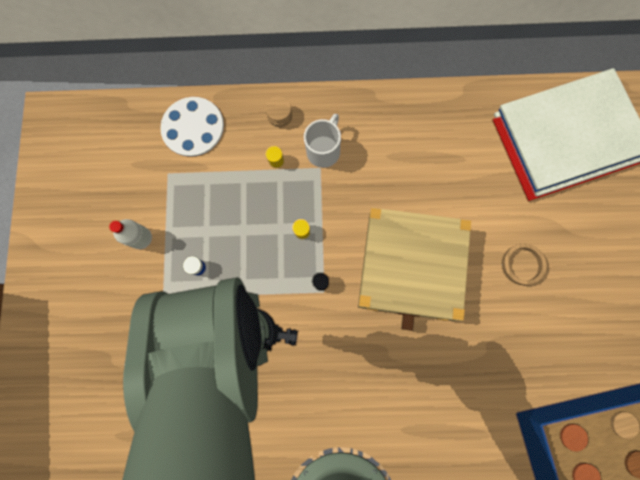

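The lid is shut flat: its top reads 74.5 to 76 mm across, against 74 expected. The mug, tape and glue have not moved, and the gripper is clear.

```bash
python3 -c "
from bench import sign_off; print(sign_off())"
```

```text
the job is handed in; nothing more can be done
None
```

The paint case is packed and shut, and the job was handed in at about 46 s of the 210 s allowed. `sign_off()` gives no verdict, so the checks below are my own.

- **Pots:** Holes 0, 1, 2 and 5 were empty. I put one blue, white-capped spare upright in each and left the pots in holes 3 and 4 alone. Before closing, the top camera put all six caps within about 2 mm of their hole centres.
- **Brush:** It lay flat along the long compartment. I judged this by eye from the side and top pictures and did not measure its position.
- **Lid:** I held it by the tongue all the way down, at about 0.43 rad/s. At the last step the contact force rose to about 41 N as I pressed it onto the rim, so I eased off at once. That reading is on the fingertips and just above the 40 N limit, which applies to the arm or the gripper's body.
- **After release:** The lid top read 74.5–76 mm across, against 74 mm expected. One of the six sample points fell on the arm instead of the lid, so I left it out.
- **Bystanders:** The mug, tape and glue bottle looked unmoved in the last picture. The gripper was clear of everything, with no force reading.

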